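# Fit the hook stop into a drilling fixture

## Robot

A 6-joint arm with a two-finger parallel gripper is mounted at the origin on the work surface. World frame = base frame: x ahead of the robot, y to its left, z up, the work surface at z = 0. Lengths are in m, angles in rad, forces in N, time in s.
With the tool pointing down it reaches from about 0.3 to 0.95 m from the base axis. Payload 3.1 kg.
Tool frame: the origin (TCP) lies at the very end of the fingers, on their centre line; the grasp point (between the pads) lies 19 mm behind it; x points along the fingers, y is the direction in which the jaws open and shut, and the axes are right-handed (so a half turn about x gives the same grasp; the last joint's range is limited). The gripper opens to 85 mm and grips with 20 to 120 N. Pads are 22 mm wide; open, the fingers measure 114 mm over their backs; the gripper's body (76 mm by 85 mm) begins 54 mm behind the grasp point. The pads swing forward as they close: fully open they stand 13 mm farther back than shut.
Start: joints at [1.262, 0.308, 1.634, -0, 1.2, -0.07], TCP at [0.148, 0.607, 0.231] pointing down, gripper open.
Joint ranges: [-3.06, 3.06], [-0.79, 1.96], [0.05, 2.63], [-1.19, 4.34], [0.05, 2.64], [-2.94, 2.94]. Speed limits (rad/s): [2.79, 2.79, 3.14, 3.14, 3.14, 3.14].

## Interface

Orientations are given as a rotation vector (axis times angle).
In Python, from rig import monitor, viewer, env gives the robot as it stands.
- The arm moves only by the tool play_rows, never from a script. Its argument "moves" is one flat list of numbers, 5 for each row, row after row: the opening, from 0 (shut) to 1 (fully open), then the shift along the tool's x, y, z in cm, then the turn about the tool's x in rad. A call has exactly 10 rows; each row is the pose to reach, as a shift and turn from the pose measured when the call began, along the tool's axes at that moment; what a row does not reach only later rows make up. A row lasts 1/12 s, in which the tool goes at most 41.7 mm and 7.16 degrees, less where a joint would pass 70% of its speed; a pose out of reach is approached as far as the arm can. A call with a gripper value outside its range is refused whole. The fingers move at their own pace and stop on an object; "grip_force" is the grip in N (left out, the last holds). Time passes only in rows, so rows that repeat a pose let the fingers close, or fill a call up. It gives the time, the measured TCP pose, the force and the opening at its end, in the units of the state.
- monitor.read_state(): the state, without advancing time (a new reading comes with each control period).
- viewer.camera(name): name is "scene" or "side" or "wrist"; returns a dict with "image" (384x512x3 uint8, blue, green, red), "z_map" (384x512 float32, m along the optical axis (not along the pixel's ray), 0 where there is no reading), "vfov" (degrees; the focal length in pixels is half the picture's height over the tangent of half this angle, whatever the lens; pixels are square), "cx", "cy" (the principal point, pixels), "dist" ([k1, k2, p1, p2, k3] as OpenCV has them; the pictures are not rectified), "extrinsics" (4x4, takes a point from camera to world coordinates). Camera axes: x right, y up, looking along -z (the intrinsics and any distortion apply to the point x, -y, -z); pixel columns grow to the right and rows downward; lengths in m; the calibration is good to about 2 mm. A picture is of the moment at which its call begins.
- env.sign_off(): hands the job in, once; it reports no verdict.
The state is a dict: "clock": time; "joints": joint angles; "joint_velocities": joint speeds; "joint_efforts": joint torques, N m; "ee_pos": TCP position; "tool_rot": TCP orientation; "ft_force": force on the tool from outside, world axes, zero at the start; "ft_torque": the same for the moment, N m; "finger_gap": finger opening in m.
Only numpy, scipy, OpenCV 4.12 (cv2) and the standard library are available. Lean on these libraries where they do the work, as an engineer would, in place of code of your own. Each camera call takes 0.05 s, during which the arm holds its last target.

## Task

Set up the drilling fixture on the bench: slide its gate back off the slot, tip the L-shaped hook stop and feed its foot toe-first down through the open part of the slot, then stand it upright inside with the toe under the lip on the robot's side. Keeping the foot up just beneath the lip, slide the stop along the slot over the raised ledge until it has pushed the wooden block home against the fence, let go, and slide the gate fully shut behind it. Leave the jar, the cardboard roll and the screwdriver where they are.

Things in the scene. Friction and masses are not known exactly. Their poses are not given: they have to be found in the camera images.
- fixture: Fixed drilling fixture: low metal box 140 mm (x) by 282 mm (y), flat aluminium top 60 mm above the bench and 5 mm thick, open on its far (+x) side. Origin on the bench, under the slot's centre line where the ledge inside begins. Own y runs along the slot towards the fence, -x is the robot's side, z up. Under the top, clear space reaches to x -62 and +62 mm.
- well (a point): Middle of the slot's open part, on the top surface (fixture x 0, y -39, z 60 mm). The slot is 28 mm wide (x -14 to 14 mm) and runs from fixture y -78 to 55 mm. Under its part from y -78 to 0 lies a well with its floor 12 mm above the bench. Axes as the fixture's.
- ledge (a point): Start of the raised ledge inside, on the ledge's surface under the slot's centre line (fixture y 0, z 43 mm). From here towards +y, the floor is at z 43 mm and the top plate's underside (the lips) at z 55 mm: a channel 12 mm high for the stop's 5 mm foot.
- fence (a point): Foot of the fence's face, above the slot's centre line (fixture y 100, z 60 mm). The fence is an upright steel bar 90 mm long (x), 30 mm high, facing the gate.
- gate (a joint): Sliding steel gate on the fixture's top, in m: 0 = fully shut (covers fixture y -80 to -2 mm, x +-37 mm, 6 mm high; front edge at y -2 mm), 0.085 = fully back (moved 85 mm towards fixture -y). About 1.5 N of friction, stays where it is left. Its fixed guides are 8 mm high and reach x +-46 mm.
- gate_fin (a point): Middle of the gate's black upright fin, by which it is moved: 12 mm thick along the slot (y), 40 mm across (x), 36 mm tall, top 18 mm above this point; point 84 mm above the bench, at fixture x 0, y -70 mm when shut (-155 fully back); axes as the fixture's.
- stop_mid (a point): Hook stop, an L of metal, 0.25 kg, standing on its foot. This point: stem's middle, 50 mm above the foot's underside; own z up the stem, -x to the toe. Stem: plate 12 mm (x) by 36 mm (y), top at 100 mm. Foot: 5 mm thick, 36 mm wide (y), own x -46 (toe) to +6 mm: cannot pass the slot flat. Fitted: axes match the fixture's, foot on the ledge; with the block home this point is at fixture y 22 mm.
- stop_toe (a point): Middle of the end face of the stop's toe, 2.5 mm above the foot's underside, 46 mm to own -x of the stem's middle.
- block_mid (a point): Wooden block (workpiece), 70 mm (x) by 60 mm (y) by 30 mm high, about 0.12 kg, lying loose on the fixture's top over the slot, short of the fence by 8 to 18 mm at first; this point is its centre. Home against the fence its centre is at fixture y 70 mm.
- jar: Bystander: closed glass jar, 66 mm diameter, 80 mm high, on the bench; origin at its underside.
- roll: Bystander: cardboard roll lying flat, 90 mm diameter, 24 mm high; origin at its underside.
- driver: Bystander: screwdriver with black handle lying on the bench.
Mind the look-alikes: they are no part of the job. There is more than one size of the part that bears stop_mid; the job needs the smallest. What is shaped like the part that bears block_mid but red is not meant.

How it is judged:
By the outcome, as a careful person would: the job done as asked, in the order asked, and still so for the second after the job is handed in, with the robot touching nothing.
It also fails if it takes over 72 s, if anything falls off the work surface, if the arm or the gripper's body presses on something with over 40 N, if the wrist force passes 120 N, or if a joint passes its speed limit or range.

## Working session

There is one attempt and no reset: what is moved stays moved. The work goes in short steps, Python scripts to look and compute and a tool call to move; the robot and the scene stay as the last step left them, time stands still between calls to the robot, and variables do not carry over. Pictures are saved under pics/ and viewed, and the job is handed in when it is done.

Besides the shell and the picture viewer there is one more tool, called after "Emit:" as name(argument=value, ...), one argument or row to a line, values as JSON. play_rows: Moves the arm, as the interface text tells. Its arguments: {"type":"object","properties":{"moves":{"type":"array","items":{"type":"number"}},"grip_force":{"type":"number"}},"required":["moves"]}

```bash
ls; mkdir -p pics; python3 - <<'E'
from rig import monitor, viewer, env
import cv2
print(monitor.read_state())
for n in ["scene","side","wrist"]:
    c=viewer.camera(n); cv2.imwrite(f"pics/{n}0.png",c["image"])
    print(n,c["vfov"],c["cx"],c["cy"],c["dist"],c["extrinsics"].round(3).tolist() if hasattr(c["extrinsics"],"round") else c["extrinsics"])
E
```

```text
pics
{'clock': 0.0, 'joints': array([ 1.26228858e+00,  3.09023109e-01,  1.63519839e+00, -1.03319495e-05,
        1.19971719e+00, -6.96791102e-02]), 'joint_velocities': array([ 5.05376280e-04, -7.26480051e-04, -6.03962492e-04, -7.47767464e-04,
       -8.11736056e-04,  4.10242582e-05]), 'joint_efforts': array([-6.24223030e-04, -4.15258813e+01, -2.76660419e+01, -1.59625447e-04,
        1.01507624e-02, -3.14216045e-06]), 'ee_pos': array([0.14761571, 0.60645864, 0.23003018]), 'tool_rot': array([ 0.18568833,  1.56308341, -0.18931791]), 'ft_force': array([0.23694457, 1.16468528, 0.14776237]), 'ft_torque': array([-0.0207227 ,  0.02334716,  0.01246303]), 'finger_gap': 0.08569459147216658}
scene 45.26733840112192 257.281181572764 190.85020312421358 [-0.02061338  0.          0.          0.          0.        ] [[0.072, -0.787, 0.612, 1.424], [0.997, 0.052, -0.051, -0.0], [0.009, 0.614, 0.789, 1.22], [0.0, 0.0, 0.0, 1.0]]
side 52.788440526570824 253.81645152690857 191.21676028737025 [-0.04040462  0.          0.          0.          0.        ] [[0.863, 0.357, -0.359, 0.105], [-0.506, 0.624, -0.596, -0.656], [0.011, 0.695, 0.719, 0.955], [0.0, 0.0, 0.0, 1.0]]
wrist 65.03233759495899 260.4230476729092 190.62649252126414 [-0.03716912  0.          0.          0.          0.        ] [[0.237, -0.934, -0.269, 0.079], [0.971, 0.228, 0.067, 0.623], [-0.002, -0.277, 0.961, 0.373], [0.0, 0.0, 0.0, 1.0]]
```

View pics/scene0.png

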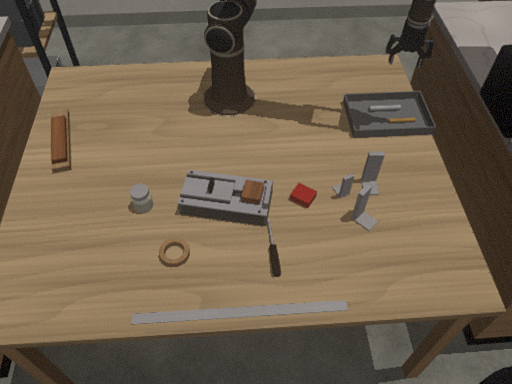

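View pics/side0.png

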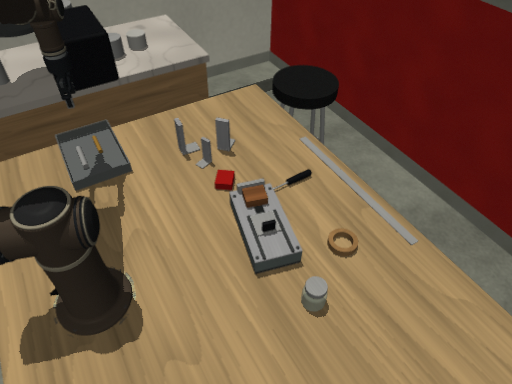

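View pics/wrist0.png

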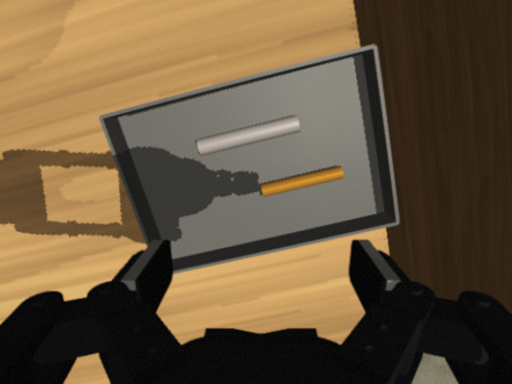

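Scene view: the fixture is at about (227,195), with the block at (252,191), its fin at (211,185) and the red decoy at (303,195). There are three hook stops: small (345,186), tall (372,170) and medium (362,205). I'll enlarge these and build the helpers.

```bash
cat > h.py <<'E'
import numpy as np, cv2
from scipy.spatial.transform import Rotation as R
def K(c):
    f=c["image"].shape[0]/2/np.tan(np.radians(c["vfov"])/2)
    return np.array([[f,0,c["cx"]],[0,f,c["cy"]],[0,0,1]])
def cloud(c):
    h,w=c["z_map"].shape
    uv=np.stack(np.meshgrid(np.arange(w),np.arange(h)),-1).reshape(-1,1,2).astype(np.float32)
    n=cv2.undistortPoints(uv,K(c),np.array(c["dist"])).reshape(h,w,2)
    z=c["z_map"]; p=np.stack([n[...,0]*z,-n[...,1]*z,-z],-1)
    E=np.array(c["extrinsics"]); return p@E[:3,:3].T+E[:3,3]
def ray(c,uv,z):
    n=cv2.undistortPoints(np.array(uv,np.float32).reshape(-1,1,2),K(c),np.array(c["dist"])).reshape(-1,2)
    E=np.array(c["extrinsics"]); d=np.c_[n[:,0],-n[:,1],-np.ones(len(n))]@E[:3,:3].T
    return E[:3,3]+d*((z-E[2,3])/d[:,2])[:,None]
def proj(c,P):
    E=np.linalg.inv(np.array(c["extrinsics"])); q=np.atleast_2d(P)@E[:3,:3].T+E[:3,3]; q=q*[1,-1,-1]
    return cv2.projectPoints(q.reshape(-1,1,3),np.zeros(3),np.zeros(3),K(c),np.array(c["dist"]))[0].reshape(-1,2)
def tool(s): return R.from_rotvec(s["tool_rot"]).as_matrix()
E
python3 - <<'E'
from h import *
from rig import viewer,monitor
print(tool(monitor.read_state()).round(4))
s=viewer.camera("scene"); d=viewer.camera("side")
a=cv2.resize(s["image"][120:270,120:400],None,fx=2.8,fy=2.8,interpolation=cv2.INTER_CUBIC)
cv2.imwrite("pics/c1.png",a)
b=cv2.resize(d["image"][100:300,150:380],None,fx=2.9,fy=2.9,interpolation=cv2.INTER_CUBIC)
cv2.imwrite("pics/c2.png",b)
np.savez("v0.npz",s=cloud(s),d=cloud(d),si=s["image"],di=d["image"])
C=cloud(s)
for uv in [(345,180),(374,155),(366,187),(252,186),(303,192),(211,181),(227,195),(141,187),(175,240),(275,260)]: print(uv,C[uv[1],uv[0]].round(3))
print("fix ext", )
E
```

```text
[[-5.000e-04  2.365e-01  9.716e-01]
 [-1.700e-03  9.716e-01 -2.365e-01]
 [-1.000e+00 -1.800e-03 -1.000e-04]]
(345, 180) [0.528 0.352 0.098]
(374, 155) [0.464 0.451 0.139]
(366, 187) [0.589 0.398 0.136]
(252, 186) [0.528 0.058 0.093]
(303, 192) [0.516 0.226 0.033]
(211, 181) [ 1.424 -0.     1.22 ]
(227, 195) [ 0.538 -0.022  0.066]
(141, 187) [ 0.497 -0.292  0.077]
(175, 240) [ 0.669 -0.185  0.026]
(275, 260) [0.757 0.111 0.025]
fix ext
```

View pics/c1.png

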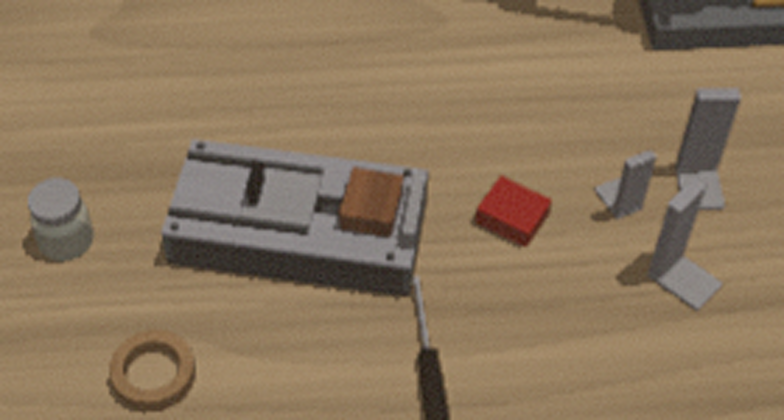

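View pics/c2.png

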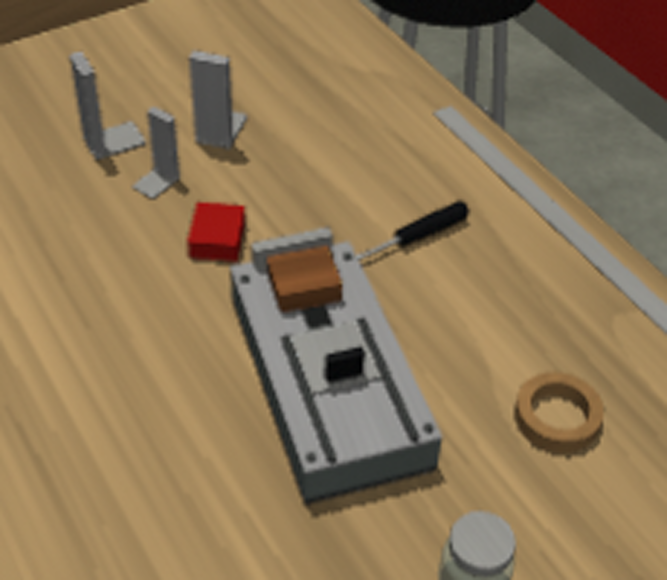

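The candidates are small at scene (345,186), tall at (372,170) and medium at (362,205). The small one's top measures about z 0.098–0.10, against about 0.14 for the others, so it is the 100 mm stop. The brown block at (252,191) is the workpiece, and the red one at (303,195) is not. Next I'll measure poses.

```bash
python3 - <<'E'
from h import *
v=np.load("v0.npz")
for k in "sd":
    P=v[k].reshape(-1,3); im=v[k+"i"].reshape(-1,3)
    ok=(P[:,2]<.3)&(P[:,2]>-.01)
    m=ok&(abs(P[:,2]-.060)<.004)&(abs(P[:,0]-.52)<.12)&(abs(P[:,1]+.03)<.2)
    Q=P[m][:,:2].astype(np.float32)
    r=cv2.minAreaRect(Q*1000); print(k,"top rect",r,m.sum(), "z med",np.median(P[m][:,2]))
    # fence: z 80..95 near +y end ; block: brownish
    hsv=cv2.cvtColor(v[k+"i"],cv2.COLOR_BGR2HSV).reshape(-1,3)
    m=ok&(P[:,2]>.082)&(P[:,2]<.1)&(abs(P[:,0]-.53)<.1)&(P[:,1]>0)&(P[:,1]<.15)
    b=m&(hsv[:,1]>100); f=m&(hsv[:,1]<60)
    for n,q in(("block top",b),("fence top",f)):
        Q=P[q]; print(k,n,q.sum(),Q.mean(0).round(4),cv2.minAreaRect((Q[:,:2]*1000).astype(np.float32)))
    st=ok&(P[:,2]>.015)&(abs(P[:,0]-.52)<.06)&(abs(P[:,1]-.345)<.05)
    Q=P[st]; print("stem",st.sum(),Q.min(0),Q.max(0),cv2.minAreaRect((Q[:,:2]*1000).astype(np.float32)))
    st=ok&(P[:,2]>.0035)&(P[:,2]<.012)&(abs(P[:,0]-.52)<.07)&(abs(P[:,1]-.335)<.06)
    Q=P[st]; print("foot",st.sum(),Q.min(0),Q.max(0),Q.mean(0),cv2.minAreaRect((Q[:,:2]*1000).astype(np.float32)))
E
```

```text
s top rect ((517.7693481445312, -25.063125610351562), (283.6183166503906, 146.45274353027344), 76.6142807006836) 1513 z med 0.061063711531651466
s block top 343 [0.5429 0.0578 0.0909] ((539.7099609375, 58.60984420776367), (59.93003845214844, 69.98958587646484), 73.58552551269531)
s fence top 125 [0.5498 0.1021 0.0906] ((544.59130859375, 74.90011596679688), (80.73086547851562, 94.14356994628906), 82.3603515625)
stem 209 [0.50170688 0.34685958 0.01514723] [0.52935837 0.38477272 0.10385529] ((516.0043334960938, 365.0113220214844), (16.95875358581543, 41.09728240966797), 20.082019805908203)
foot 303 [0.45091288 0.27517308 0.0035208 ] [0.58999698 0.39424921 0.01199516] [0.5216404  0.33087778 0.00555535] ((520.4464111328125, 334.7219543457031), (139.05398559570312, 119.01667785644531), 0.0473225899040699)
d top rect ((515.7958374023438, -28.25286865234375), (283.5623474121094, 140.9885711669922), 76.66082763671875) 2085 z med 0.05851622774695797
d block top 338 [0.5331 0.0535 0.0876] ((534.2291259765625, 55.86723709106445), (64.39802551269531, 70.36831665039062), 76.8651123046875)
d fence top 116 [0.5462 0.1013 0.0871] ((547.1630859375, 102.06047058105469), (18.08462905883789, 89.32937622070312), 75.8991470336914)
stem 189 [0.49715344 0.34183958 0.01515185] [0.57970697 0.39489938 0.13661906] ((534.6793212890625, 381.50604248046875), (87.69698333740234, 39.56576156616211), 37.1677360534668)
foot 49 [0.4677951  0.32763725 0.0035071 ] [0.58988232 0.39410511 0.01188491] [0.50517009 0.35584489 0.00638969] ((525.5259399414062, 372.3366394042969), (126.52156829833984, 48.36778259277344), 30.960899353027344)
```

Emit:
play_rows(
  moves=[1,-3,-5,8,0,1,-6,-10,16,0,1,-9,-15,24,0,1,-12,-20,32,0,1,-12,-22.7,36.6,0,1,-12,-22.7,36.6,0,1,-12,-22.7,36.6,0,1,-12,-22.7,36.6,0,1,-12,-22.7,36.6,0,1,-12,-22.7,36.6,0],
)

```text
clock: 1.08
ee_pos: [0.4298, 0.3193, 0.344]
tool_rot: [0.187, 1.563, -0.188]
ft_force: [0.7, 0.8, -0.2]
finger_gap: 0.0851
```

```bash
python3 - <<'E'
from h import *
from rig import viewer,monitor
s=monitor.read_state();print(s["clock"],s["ee_pos"],s["ft_force"])
c=viewer.camera("wrist");cv2.imwrite("pics/w1.png",c["image"]);np.savez("w1.npz",p=cloud(c),i=c["image"])
P=cloud(c).reshape(-1,3)
st=(P[:,2]>.09)&(P[:,2]<.108)&(abs(P[:,0]-.52)<.05)&(abs(P[:,1]-.36)<.04)
Q=P[st];print("stemtop",len(Q),Q.mean(0),cv2.minAreaRect((Q[:,:2]*1000).astype(np.float32)))
st=(P[:,2]>.003)&(P[:,2]<.008)&(abs(P[:,0]-.51)<.08)&(abs(P[:,1]-.345)<.06)
print(np.histogram(P[(abs(P[:,0]-.65)<.05)&(abs(P[:,1]-.3)<.05)][:,2],8))
im=c["image"]; uv=proj(c,[[.516,.365,.1],[.516,.365,0]]);print(uv)
E
```

```text
1.0833 [0.42982358 0.31931362 0.34396093] [ 0.65883767  0.84281295 -0.1506606 ]
stemtop 278 [0.5112587  0.36409066 0.09901218] ((512.5321044921875, 364.4468078613281), (12.508063316345215, 35.6652946472168), 22.259029388427734)
(array([ 25, 144, 594, 901, 711, 231,  38,   5]), array([-2.45761868e-03, -1.66115257e-03, -8.64686471e-04, -6.82203692e-05,
        7.28245733e-04,  1.52471183e-03,  2.32117794e-03,  3.11764404e-03,
        3.91411014e-03]))
[[308.26321149 213.30479838]
 [299.24239632 192.57782279]]
```

View pics/w1.png

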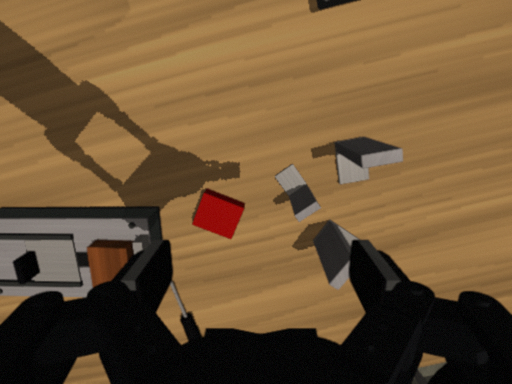

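The stop stands at (0.512,0.364) with yaw about 22°, toe pointing towards the robot. It shows in the wrist picture with its stem at (303,205) and its toe at (288,175). The gate comes first, so I'll look over the fixture now.

Emit:
play_rows(
  moves=[1,0,-4,1,0,1,1,-8,2,0,1,1,-12,4,0,1,2,-16,5,0,1,2,-20,6,0,1,3,-24,8,0,1,3,-28,9,0,1,3,-33,10,0,1,3,-33,10,0,1,3,-33,10,0],
)

```text
clock: 1.97
ee_pos: [0.4536, -0.034, 0.3181]
tool_rot: [0.191, 1.552, -0.2]
ft_force: [0.1, 0.9, -0.8]
finger_gap: 0.0853
```

```bash
python3 - <<'E'
from h import *
from rig import viewer,monitor
s=monitor.read_state();print(s["clock"],s["ee_pos"],s["joints"].round(2))
c=viewer.camera("wrist");cv2.imwrite("pics/w2.png",c["image"]);np.savez("w2.npz",p=cloud(c),i=c["image"])
P=cloud(c).reshape(-1,3);hsv=cv2.cvtColor(c["image"],cv2.COLOR_BGR2HSV).reshape(-1,3)
near=(abs(P[:,0]-.52)<.13)&(abs(P[:,1]+.03)<.18)
def rep(n,m):
    Q=P[m];print(n,m.sum(),Q.mean(0).round(4),cv2.minAreaRect((Q[:,:2]*1000).astype(np.float32)))
rep("top",near&(abs(P[:,2]-.060)<.004))
rep("gate",near&(abs(P[:,2]-.066)<.0015)&(hsv[:,2]>60))
rep("block",near&(P[:,2]>.086)&(hsv[:,1]>100)&(P[:,2]<.094))
rep("fence",near&(P[:,2]>.086)&(hsv[:,1]<60)&(P[:,2]<.094)&(P[:,1]>.06))
rep("fin",near&(P[:,2]>.094)&(P[:,2]<.106))
print(np.median(P[near&(abs(P[:,2]-.060)<.002)][:,2]))
E
```

```text
1.9667 [ 0.45356714 -0.03399315  0.31811573] [-0.17 -0.11  1.92 -0.01  1.33 -1.49]
top 11045 [ 0.505  -0.0424  0.0603] ((517.4544677734375, -26.268386840820312), (282.9602355957031, 141.1069793701172), 76.67305755615234)
gate 2389 [ 0.5123 -0.0374  0.0662] ((515.3294067382812, -25.448959350585938), (285.3038024902344, 94.53380584716797), 82.96062469482422)
block 2294 [0.5337 0.0565 0.0902] ((521.4962768554688, 6.234199523925781), (165.25625610351562, 69.3871078491211), 74.74764251708984)
fence 747 [0.546  0.1034 0.0901] ((547.9493408203125, 103.54196166992188), (14.542619705200195, 89.99459075927734), 76.88932037353516)
fin 286 [ 0.5051 -0.0709  0.1013] ((505.41192626953125, -71.14622497558594), (11.681431770324707, 38.443294525146484), 75.2097396850586)
0.06026267824609946
```

View pics/w2.png

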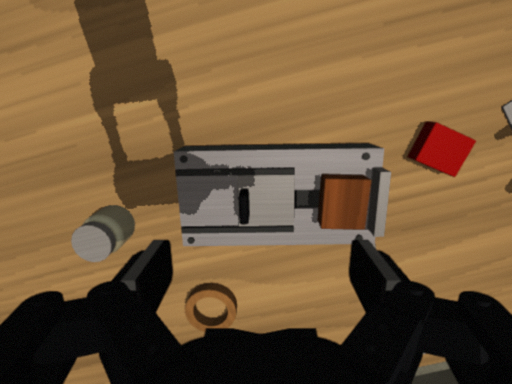

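```bash
cat >> h.py <<'E'
O=np.array([.5229,-.0011]);A=np.radians(76.67)
ey=np.array([np.cos(A),np.sin(A)]);ex=np.array([np.sin(A),-np.cos(A)])
def fw(x,y,z): # fixture mm -> world
    p=O+(x*ex+y*ey)/1000; return np.array([p[0],p[1],z/1000])
def tof(p): d=np.array(p)[:2]-O; return np.array([d@ex,d@ey,p[2]])*1000
def mv(s,target,ang=None):
    T=tool(s); d=T.T@(np.array(target)-s["ee_pos"])*100
    t=0
    if ang is not None:
        cur=np.arctan2(T[1,1],T[0,1]); t=-(ang-cur); t=(t+np.pi/2)%np.pi-np.pi/2
    return d.round(2),round(t,3)
E
python3 - <<'E'
from h import *
from rig import monitor
s=monitor.read_state();print(s["clock"],s["ee_pos"],tool(s).round(3).tolist())
print(mv(s,fw(0,-71.5,130),A),mv(s,fw(0,-71.5,80),A))
E
```

```text
2.0167 [ 0.45367092 -0.03183282  0.31814826] [[0.009, 0.246, 0.969], [-0.005, 0.969, -0.246], [-1.0, -0.002, 0.01]]
(array([18.88, -2.42,  5.88]), np.float64(-0.016)) (array([23.88, -2.41,  5.83]), np.float64(-0.016))
```

Emit:
play_rows(
  moves=[1,4,-1,1.5,0,1,8,-2,3,0,1,12,-2.4,4.5,-0.016,1,16,-2.4,5.85,-0.016,1,19,-2.4,5.85,-0.016,1,21,-2.4,5.85,-0.016,1,22.5,-2.4,5.85,-0.016,1,23.6,-2.4,5.85,-0.016,1,23.8,-2.4,5.85,-0.016,1,23.8,-2.4,5.85,-0.016],
)

```text
clock: 2.85
ee_pos: [0.5065, -0.0696, 0.0804]
tool_rot: [0.179, 1.555, -0.184]
ft_force: [0.5, 0.4, -0.4]
finger_gap: 0.0853
```

```bash
python3 - <<'E'
from h import *
from rig import viewer,monitor
s=monitor.read_state();print(s["clock"],tof(s["ee_pos"]),tool(s).round(3).tolist(),s["ft_force"])
c=viewer.camera("wrist");cv2.imwrite("pics/w3.png",c["image"])
E
```

```text
2.85 [ -0.19016153 -70.41449372  80.42179204] [[0.008, 0.229, 0.973], [-0.004, 0.973, -0.229], [-1.0, -0.002, 0.009]] [ 0.51458973  0.41755924 -0.39546776]
```

View pics/w3.png

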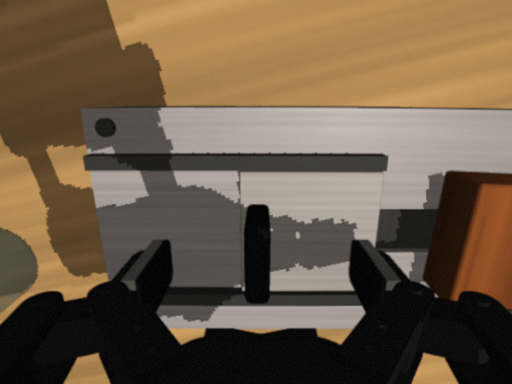

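Emit:
play_rows(
  moves=[0,0,0,0,0,0,0,0,0,0,0,0,0,0,0,0,0,0,0,0,0,0,0,0,0,0,0,-1.5,0,0,0,0,-3.5,0,0,0,0,-5.5,0,0,0,0,-7.5,0,0,0,0,-8.5,0,0],
  grip_force=40,
)

```text
clock: 3.73
ee_pos: [0.4883, -0.1508, 0.0819]
tool_rot: [0.19, 1.551, -0.183]
ft_force: [10.7, 35.2, 4.2]
finger_gap: 0.0109
```

Emit:
play_rows(
  moves=[0,0,-0.6,0,0,0,0,-1.0,0,0,0,0,-1.0,0,0,0.4,0,-1.0,0,0,0.6,0,-0.6,0,0,1,0,-0.5,0,0,1,-3,-0.5,0,0,1,-7,-0.5,0,0,1,-11,-0.5,0,0,1,-14,-0.5,0,0],
)

```text
clock: 4.57
ee_pos: [0.486, -0.1572, 0.225]
tool_rot: [0.189, 1.548, -0.185]
ft_force: [1.4, -0.2, 0.1]
finger_gap: 0.0857
```

```bash
python3 - <<'E'
from h import *
from rig import viewer,monitor
s=monitor.read_state();print(s["clock"],tof(s["ee_pos"]),tool(s).round(3).tolist(),s["ft_force"],s["joints"].round(2))
c=viewer.camera("wrist");cv2.imwrite("pics/w4.png",c["image"])
P=cloud(c).reshape(-1,3);hsv=cv2.cvtColor(c["image"],cv2.COLOR_BGR2HSV).reshape(-1,3)
F=np.c_[(P[:,:2]-O)@ex,(P[:,:2]-O)@ey,P[:,2]]*1000
def rep(n,m):
    Q=F[m];print(n,m.sum(),np.percentile(Q,[1,50,99],axis=0).round(1).tolist())
n=(abs(F[:,0])<80)&(F[:,1]>-180)&(F[:,1]<130)
rep("fin",n&(F[:,2]>95)&(F[:,2]<106)&(F[:,1]<-90)&(hsv[:,2]<60))
rep("block",n&(F[:,2]>86)&(hsv[:,1]>100)&(F[:,2]<94)&(F[:,1]>0))
rep("well",n&(F[:,2]<30)&(F[:,2]>5)&(F[:,1]<0)&(abs(F[:,0])<20))
E
```

```text
4.5667 [ 1.16456493e-01 -1.60386515e+02  2.25003456e+02] [[0.015, 0.237, 0.971], [0.001, 0.972, -0.237], [-1.0, 0.004, 0.014]] [ 1.42180329 -0.1765928   0.14171893] [-0.4   0.09  1.91  0.01  1.13 -1.74]
fin 502 [[-19.5, -159.0, 97.7], [-1.4, -153.9, 102.0], [18.9, -148.8, 103.7]]
block 3868 [[-35.5, 29.4, 86.8], [-0.7, 55.4, 90.3], [33.1, 86.4, 92.0]]
well 1008 [[-3.8, -62.2, 10.6], [7.5, -31.8, 12.3], [19.8, -0.9, 14.0]]
```

View pics/w4.png

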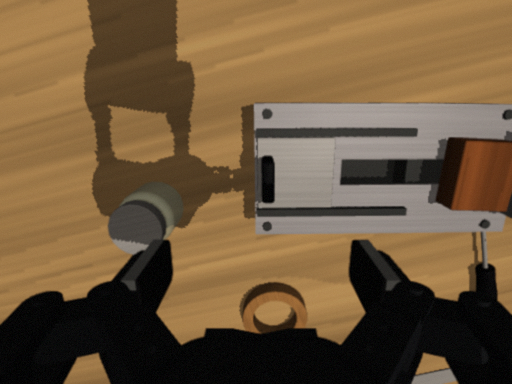

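The gate is back (fin at fixture y ≈ -154) and the well is open. Next I'll tip the small stop over its toe by pushing high on the stem. I'll go behind it with the fingers shut.

```bash
python3 - <<'E'
from h import *
from rig import monitor
s=monitor.read_state()
a=np.radians(22.26);sx=np.array([np.cos(a),np.sin(a)])
S=np.array([.5125,.3644])
for d,z in((.030,.225),(.030,.088)): print(mv(s,[*(S+d*sx),z],a+np.pi/2))
E
```

```text
(array([ 0.57, 53.13, -7.77]), np.float64(-0.627))
(array([14.27, 53.1 , -8.11]), np.float64(-0.627))
```

Emit:
play_rows(
  moves=[0,0,4,-1,0,0,0,8,-2,0,0,0,12,-3,-0.1,0,0,16,-4,-0.2,0,0,20,-4,-0.3,0,0,24,-5,-0.4,0,0,28,-5,-0.5,0,0,32,-6,-0.627,0,0.3,36,-7,-0.627,0,0.3,40,-7.8,-0.627],
)

```text
clock: 5.45
ee_pos: [0.5084, 0.2494, 0.2267]
tool_rot: [-0.311, 1.526, 0.296]
ft_force: [0.5, -0.2, 0.4]
finger_gap: 0.0005
```

```bash
cat > go.py <<'E'
from h import *
from rig import monitor
s=monitor.read_state()
a=np.radians(22.26);sx=np.array([np.cos(a),np.sin(a)])
S=np.array([.5125,.3644])
print(s["clock"],s["ee_pos"],s["ft_force"].round(1),tool(s)[:,0].round(3))
E
python3 - <<'E'
from go import *
for d,z in((.030,.225),(.030,.088)): print(mv(s,[*(S+d*sx),z],a+np.pi/2))
E
```

```text
5.45 [0.50836609 0.24936516 0.22674396] [ 0.5 -0.2  0.4] [ 0.025 -0.005 -1.   ]
(array([ 0.19, 10.5 ,  7.73]), np.float64(-0.001))
(array([13.89, 10.69,  7.44]), np.float64(-0.001))
```

Emit:
play_rows(
  moves=[0,0,4,3,0,0,0,8,6,0,0,1,10.6,7.6,0,0,4,10.6,7.6,0,0,7,10.6,7.5,0,0,10,10.7,7.5,0,0,12,10.7,7.5,0,0,13.4,10.7,7.5,0,0,13.9,10.7,7.5,0,0,13.9,10.7,7.5,0],
)

```text
clock: 6.28
ee_pos: [0.5403, 0.3751, 0.0863]
tool_rot: [-0.311, 1.528, 0.294]
ft_force: [0.3, -0.3, 0.2]
finger_gap: -0.0001
```

```bash
python3 - <<'E'
from go import *
from rig import viewer
d=s["ee_pos"][:2]-S; print("stop frame",d@sx*1000,d@[-sx[1],sx[0]]*1000,tool(s)[:,1:].round(3).tolist())
c=viewer.camera("wrist");cv2.imwrite("pics/w5.png",c["image"])
c=viewer.camera("side");cv2.imwrite("pics/s5.png",cv2.resize(c["image"][80:230,130:330],None,fx=3.5,fy=3.5))
E
```

```text
6.2833 [0.54025236 0.37511559 0.08632775] [ 0.3 -0.3  0.2] [ 0.023 -0.007 -1.   ]
stop frame 29.74326968661455 -0.5958745394447807 [[-0.377, 0.926], [0.926, 0.378], [-0.015, 0.018]]
```

View pics/w5.png

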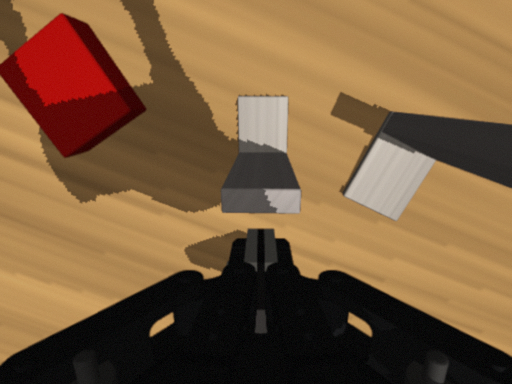

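View pics/s5.png

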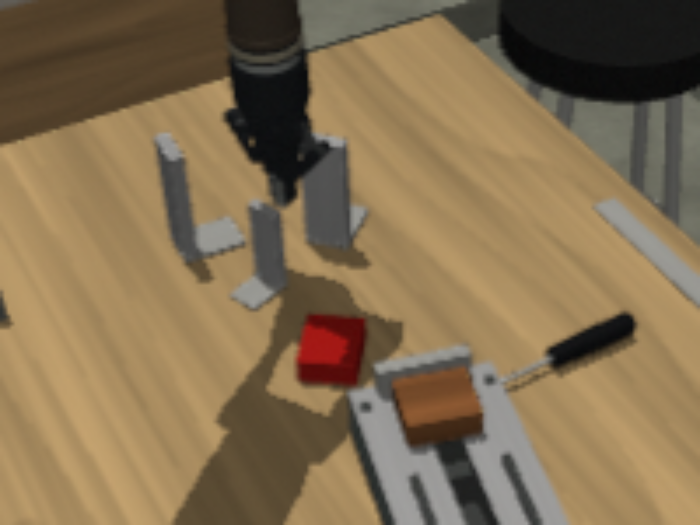

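Emit:
play_rows(
  moves=[0,0,0,-0.6,0,0,0,0,-1.1,0,0,0,0,-1.4,0,0,-0.2,0,-1.8,0,0,-0.4,0,-2.2,0,0,-0.6,0,-2.6,0,0,-0.8,0,-3.0,0,0,-1.0,0,-3.4,0,0,-1.1,0,-3.8,0,0,-1.2,0,-4.2,0],
)

```text
clock: 7.22
ee_pos: [0.5027, 0.3606, 0.1006]
tool_rot: [-0.309, 1.523, 0.296]
ft_force: [0.9, 0.4, 2.0]
finger_gap: -0.0002
```

```bash
python3 - <<'E'
from go import *
from rig import viewer
c=viewer.camera("wrist");cv2.imwrite("pics/w6.png",c["image"])
c=viewer.camera("side");cv2.imwrite("pics/s6.png",cv2.resize(c["image"][80:230,130:330],None,fx=3.5,fy=3.5))
E
```

```text
7.2167 [0.50266227 0.36060722 0.10064046] [0.9 0.4 2. ] [ 0.027 -0.003 -1.   ]
```

View pics/w6.png

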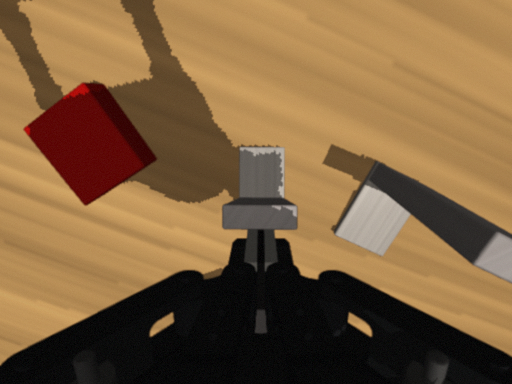

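View pics/s6.png

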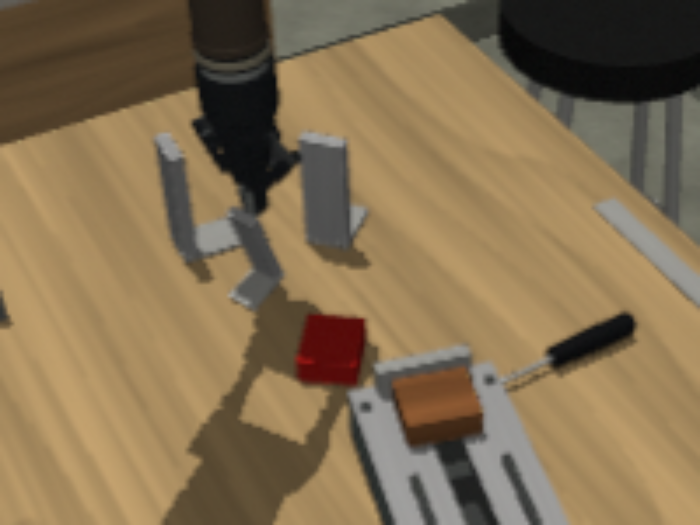

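The side view shows the small stop tipping about its toe, with the stem leaning to about 25°. I'll carry on along the arc.

Emit:
play_rows(
  moves=[0,0,0,-0.5,0,0,0,0,-1.0,0,0,0,0,-1.5,0,0,0,0,-2.0,0,0,0,0,-2.5,0,0,0.1,0,-3.0,0,0,0.2,0,-3.5,0,0,0.3,0,-4.0,0,0,0.3,0,-4.5,0,0,0.3,0,-5.0,0],
)

```text
clock: 8.15
ee_pos: [0.4551, 0.341, 0.0958]
tool_rot: [-0.31, 1.525, 0.296]
ft_force: [0.1, 0.2, -1.3]
finger_gap: -0.0004
```

Emit:
play_rows(
  moves=[0,0,0,-0.4,0,0,0,0,-0.8,0,0,0,0,-1.0,0,0,-1,0,-0.5,0,0,-3,0,0,0,0.2,-6,0,0,0,0.6,-9,0,0,0,1,-12,0,0,0,1,-12,0,0,0,1,-12,0,0,0],
)

```text
clock: 8.98
ee_pos: [0.4544, 0.343, 0.2197]
tool_rot: [-0.308, 1.518, 0.297]
ft_force: [-0.1, 0.6, -0.2]
finger_gap: 0.0605
```

```bash
python3 - <<'E'
from go import *
from rig import viewer
c=viewer.camera("wrist");cv2.imwrite("pics/w7.png",c["image"]);np.savez("w7.npz",p=cloud(c),i=c["image"])
c=viewer.camera("side");cv2.imwrite("pics/s7.png",cv2.resize(c["image"][80:230,130:330],None,fx=3.5,fy=3.5))
E
```

```text
8.9833 [0.45436506 0.34301042 0.21968393] [-0.1  0.6 -0.2] [ 0.032 -0.    -0.999]
```

View pics/w7.png

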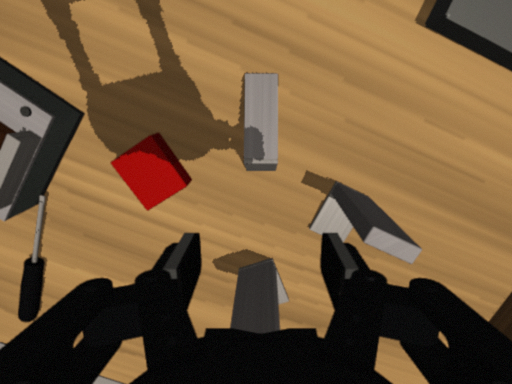

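View pics/s7.png

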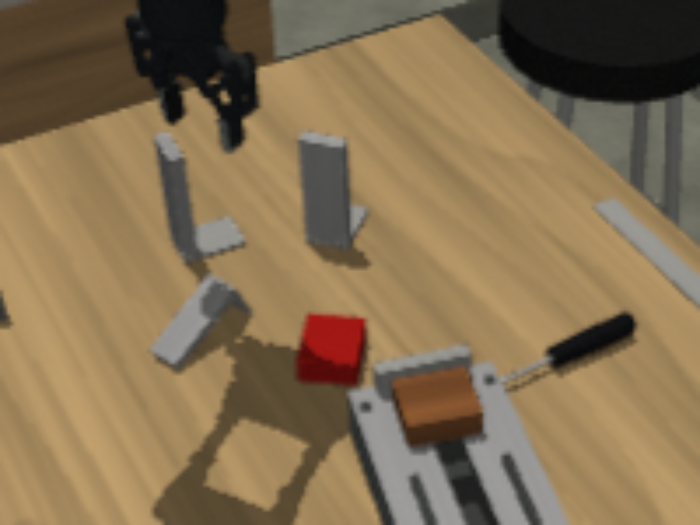

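The stop now rests like a roof on its toe and stem top, in wrist view around (262,120) with the heel ridge near row 165. I'll measure its pose.

```bash
python3 - <<'E'
from go import *
v=np.load("w7.npz");P=v["p"].reshape(-1,3);hsv=cv2.cvtColor(v["i"],cv2.COLOR_BGR2HSV).reshape(-1,3)
m=(P[:,2]>.006)&(P[:,2]<.07)&(abs(P[:,0]-.42)<.08)&(abs(P[:,1]-.33)<.05)&(hsv[:,1]<70)
Q=P[m];print(len(Q),Q.min(0),Q.max(0))
r=cv2.minAreaRect((Q[:,:2]*1000).astype(np.float32));print(r)
c=Q.mean(0);w=np.linalg.svd(Q-c)[2];print("normal",w[2],"long",w[0])
lng=w[0]; 
dirxy=lng[:2]/np.linalg.norm(lng[:2]);print("yaw",np.degrees(np.arctan2(*dirxy[::-1])),"slope deg",np.degrees(np.arcsin(abs(lng[2]))))
t=(Q[:,:2]-c[:2])@dirxy; 
for lo in np.arange(t.min(),t.max(),.01):
    k=(t>=lo)&(t<lo+.01); 
    if k.sum()>5: 
        n=(Q[k][:,:2]-c[:2])@[-dirxy[1],dirxy[0]]
        print(round(lo+.005,4),k.sum(),Q[k].mean(0).round(4),n.min().round(4),n.max().round(4))
E
```

```text
9.0833 [0.45194648 0.34142383 0.21575482] [-0.9 -0.2 -1.1] [ 0.025 -0.005 -1.   ]
3206 [0.35945407 0.28868068 0.01011743] [0.46981411 0.3590609  0.05110376]
((414.37152099609375, 324.2394714355469), (107.2462158203125, 35.549102783203125), 22.075727462768555)
normal [-0.30383752 -0.12551369  0.94441997] long [0.87562542 0.35385717 0.32873276]
yaw 22.004586229279223 slope deg 19.19187698106217
-0.0449 307 [0.3694 0.3061 0.0135] -0.0174 0.0175
-0.0349 330 [0.3787 0.3102 0.0178] -0.0173 0.0175
-0.0249 296 [0.3878 0.314  0.0221] -0.0171 0.0175
-0.0149 333 [0.3969 0.3175 0.0261] -0.018 0.0175
-0.0049 339 [0.4064 0.3211 0.0305] -0.018 0.0175
0.0051 337 [0.4158 0.325  0.0347] -0.0178 0.0175
0.0151 340 [0.425  0.3288 0.0389] -0.0176 0.0175
0.0251 339 [0.4342 0.3326 0.0431] -0.0175 0.0176
0.0351 339 [0.4434 0.3363 0.0472] -0.0174 0.0176
0.0451 160 [0.4518 0.3395 0.0432] -0.0173 0.0175
0.0551 86 [0.461  0.3435 0.02  ] -0.0166 0.0166
```

The heel is the ridge, so the lean is past horizontal (about 113°) and I need to bring it back to about 60–70°. I'll grip near the stem's end with a light grip, then raise it so the stop pivots in the pads while its toe stays on the bench.

```bash
python3 - <<'E'
from go import *
b=np.radians(112.1)
print(mv(s,[.3886,.3142,.08],b),mv(s,[.3886,.3142,.005],b), tool(s).round(3).tolist())
E
```

```text
9.0833 [0.45194648 0.34142383 0.21575482] [-0.9 -0.2 -1.1] [ 0.025 -0.005 -1.   ]
(array([13.42,  0.06, -7.19]), np.float64(0.001)) (array([20.92,  0.16, -7.35]), np.float64(0.001)) [[0.025, -0.377, 0.926], [-0.005, 0.926, 0.378], [-1.0, -0.014, 0.022]]
```

Emit:
play_rows(
  moves=[0.7,2,0,-2.5,0,0.7,5,0,-5,0,0.7,9,0,-7,0,0.7,13,0.1,-7.3,0,0.7,16,0.1,-7.3,0,0.7,18.5,0.1,-7.3,0,0.7,20,0.15,-7.3,0,0.7,20.6,0.15,-7.35,0,0.7,20.9,0.15,-7.35,0,0.7,20.9,0.15,-7.35,0],
)

```text
clock: 9.92
ee_pos: [0.388, 0.3136, 0.0043]
tool_rot: [-0.311, 1.527, 0.295]
ft_force: [-0.1, -0.1, 0.8]
finger_gap: 0.0596
```

```bash
python3 - <<'E'
from go import *
from rig import viewer
print(s["finger_gap"],mv(s,[.3886,.3142,.005]))
c=viewer.camera("wrist");cv2.imwrite("pics/w8.png",c["image"])
E
```

```text
9.9167 [0.38800431 0.31358946 0.00432518] [-0.1 -0.1  0.8] [ 0.024 -0.006 -1.   ]
0.05963405720335726 (array([-0.07,  0.03,  0.08]), 0)
```

View pics/w8.png

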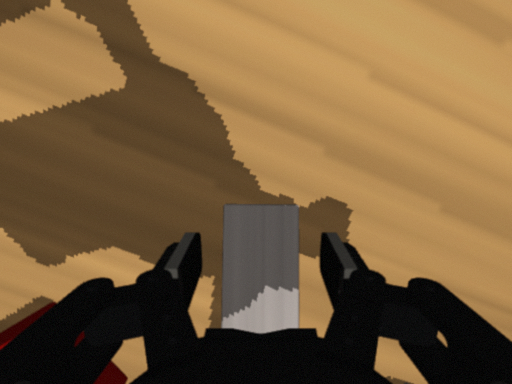

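Emit:
play_rows(
  moves=[0.45,0,0,0,0,0.41,0,0,0,0,0.41,0,0,0,0,0.41,0,0,0,0,0.41,0,0,0,0,0.41,-0.4,0,0.1,0,0.41,-0.8,0,0.2,0,0.41,-1.2,0,0.3,0,0.41,-1.6,0,0.4,0,0.41,-2,0,0.6,0],
  grip_force=20,
)

```text
clock: 10.8
ee_pos: [0.3933, 0.3162, 0.0254]
tool_rot: [-0.311, 1.527, 0.295]
ft_force: [0.1, 0.8, -3.2]
finger_gap: 0.0352
```

```bash
python3 - <<'E'
from go import *
from rig import viewer
print(s["finger_gap"])
c=viewer.camera("side");cv2.imwrite("pics/s9.png",cv2.resize(c["image"][80:230,130:330],None,fx=3.5,fy=3.5))
E
```

```text
10.8 [0.39326707 0.31618599 0.02536873] [ 0.1  0.8 -3.2] [ 0.024 -0.005 -1.   ]
0.03517015310279338
```

View pics/s9.png

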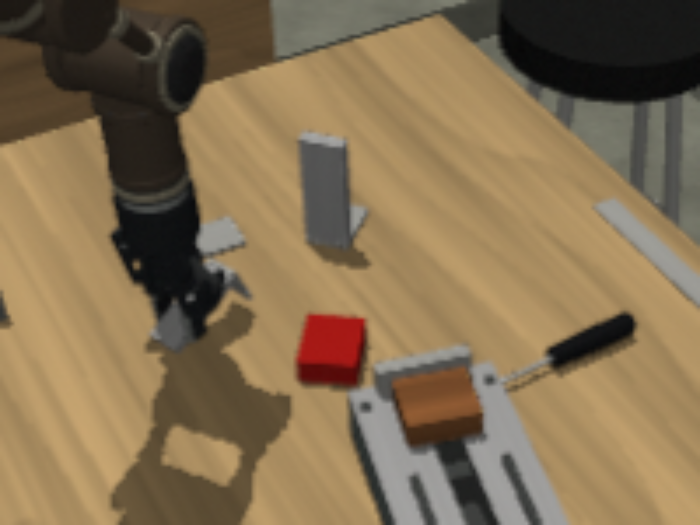

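Emit:
play_rows(
  moves=[0.41,-0.4,0,0.1,0,0.41,-0.8,0,0.2,0,0.41,-1.2,0,0.3,0,0.41,-1.6,0,0.4,0,0.41,-2,0,0.6,0,0.41,-2.4,0,0.9,0,0.41,-2.8,0,1.2,0,0.41,-3.0,0,1.4,0,0.41,-3.0,0,1.4,0,0.41,-3,0,1.4,0],
)

```text
clock: 11.68
ee_pos: [0.4071, 0.3226, 0.0569]
tool_rot: [-0.31, 1.524, 0.296]
ft_force: [-0.5, -0.1, -3.7]
finger_gap: 0.0355
```

```bash
python3 - <<'E'
from go import *
from rig import viewer
print(s["finger_gap"],s["ft_torque"])
c=viewer.camera("side");cv2.imwrite("pics/s10.png",cv2.resize(c["image"][100:200,140:280],None,fx=5,fy=5))
c=viewer.camera("scene");cv2.imwrite("pics/k10.png",cv2.resize(c["image"][100:230,270:420],None,fx=4.5,fy=4.5))
E
```

```text
11.6833 [0.40707602 0.32255053 0.05687883] [-0.5 -0.1 -3.7] [ 0.027 -0.004 -1.   ]
0.03548953373207553 [-0.06295638  0.12474533 -0.04771178]
```

View pics/s10.png

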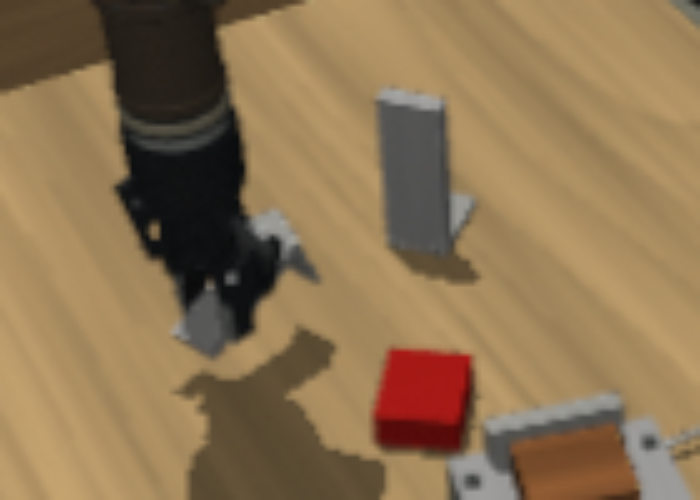

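View pics/k10.png

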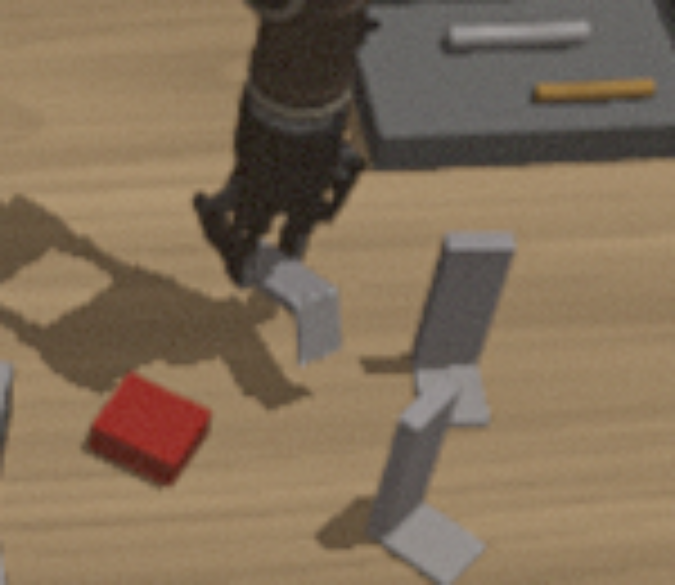

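```bash
cat > ang.py <<'E'
from go import *
from rig import viewer
def lying(cam="scene",c0=None,rad=.1,zmin=.015,sxd=None):
    c=viewer.camera(cam);P=cloud(c);hsv=cv2.cvtColor(c["image"],cv2.COLOR_BGR2HSV)
    e=s["ee_pos"] if c0 is None else c0
    m=(P[...,2]>zmin)&(np.hypot(P[...,0]-e[0],P[...,1]-e[1])<rad)&(P[...,2]<.2)&(hsv[...,1]<60)&(hsv[...,2]>75)
    return c,P,m
def prof(P,m,o,xd):
    Q=P[m]; a=(Q[:,:2]-o[:2])@xd*1000; n=(Q[:,:2]-o[:2])@[-xd[1],xd[0]]*1000; z=Q[:,2]*1000
    k=abs(n)<20; return np.c_[a,z,n][k]
E
python3 - <<'E'
from ang import *
for cam in("scene","side"):
    c,P,m=lying(cam)
    T=tool(s);xd=T[:2,2]/np.linalg.norm(T[:2,2])
    q=prof(P,m,s["ee_pos"],xd)
    print(cam,len(q))
    H=np.histogram(q[:,0],np.arange(-70,110,10))
    for lo in np.arange(-70,110,8):
        k=(q[:,0]>=lo)&(q[:,0]<lo+8)
        if k.sum()>2: print(lo+4,k.sum(),np.percentile(q[k,1],[5,50,95]).round(1))
E
```

```text
11.7833 [0.40642587 0.32215474 0.05639459] [-0.4 -0.6 -2.9] [ 0.026 -0.004 -1.   ]
scene 262
-18 3 [62.  65.9 67.6]
-2 8 [71.9 73.5 76.7]
6 9 [73.5 76.2 80.4]
14 16 [74.1 79.5 89.4]
22 14 [78.8 81.6 85.5]
30 15 [82.  83.8 86.2]
38 17 [83.7 88.9 91.6]
46 15 [86.5 91.  94.4]
54 14 [92.7 95.6 97.2]
62 24 [ 90.3  96.2 101.2]
70 43 [ 80.   89.1 100.8]
78 64 [55.3 69.  83.8]
86 17 [52.3 56.9 69.5]
side 112
-26 21 [55.9 58.7 63.5]
-18 27 [56.4 62.1 81.2]
-10 19 [63.  66.6 71.6]
-2 10 [65.5 69.2 72.6]
6 4 [71.1 72.4 74.4]
22 3 [76.3 78.4 80.7]
54 9 [82.3 93.2 95. ]
62 13 [90.4 94.5 97.3]
```

The stop was lifted rigidly, still at α≈112°, because the pads hold it against turning. I'll ease the opening slightly so that gravity swings the toe down until it meets the bench at about 60–65°.

Emit:
play_rows(
  moves=[0.41,-0.4,0,0,0,0.41,-0.8,0,0,0,0.412,-0.8,0,0,0,0.412,-0.8,0,0,0,0.414,-0.8,0,0,0,0.414,-0.8,0,0,0,0.415,-0.8,0,0,0,0.415,-0.8,0,0,0,0.416,-0.8,0,0,0,0.416,-0.8,0,0,0],
)

```text
clock: 12.72
ee_pos: [0.4061, 0.3221, 0.0642]
tool_rot: [-0.31, 1.525, 0.296]
ft_force: [0.0, -0.6, -3.2]
finger_gap: 0.0353
```

```bash
cat > pr.py <<'E'
from ang import *
print("gap",s["finger_gap"])
T=tool(s);xd=T[:2,2]/np.linalg.norm(T[:2,2])
for cam in("scene","side"):
    c,P,m=lying(cam)
    cv2.imwrite(f"pics/{cam}_{s['clock']:.1f}.png",c["image"])
    q=prof(P,m,s["ee_pos"],xd)
    print(cam,len(q),[(int(lo+5),*np.percentile(q[k,1],[10,50,90]).round(0).astype(int).tolist()) for lo in np.arange(-70,110,10) for k in [(q[:,0]>=lo)&(q[:,0]<lo+10)] if k.sum()>2])
E
python3 pr.py
```

```text
12.7167 [0.40610157 0.32212314 0.06421656] [ 0.  -0.6 -3.2] [ 0.026 -0.004 -1.   ]
gap 0.03533966250388338
scene 272 [(-15, 74, 75, 77), (-5, 77, 81, 82), (5, 80, 82, 85), (15, 86, 88, 91), (25, 86, 91, 94), (35, 91, 95, 100), (45, 96, 99, 102), (55, 99, 103, 106), (65, 94, 103, 108), (75, 72, 84, 98), (85, 61, 67, 76)]
side 113 [(-25, 64, 69, 72), (-15, 68, 72, 76), (-5, 73, 76, 78), (5, 78, 80, 110), (55, 97, 100, 103), (65, 97, 102, 104), (75, 62, 69, 79)]
```

Emit:
play_rows(
  moves=[0.417,0,0,0,0,0.417,0,0,0,0,0.418,0,0,0,0,0.418,0,0,0,0,0.419,0,0,0,0,0.419,0,0,0,0,0.42,0,0,0,0,0.42,0,0,0,0,0.421,0,0,0,0,0.421,0,0,0,0],
)

```text
clock: 13.65
ee_pos: [0.4064, 0.3223, 0.0646]
tool_rot: [-0.31, 1.524, 0.296]
ft_force: [-1.8, -0.8, 3.0]
finger_gap: 0.0359
```

```bash
python3 pr.py
```

```text
13.65 [0.406376   0.32229644 0.06456668] [-1.8 -0.8  3. ] [ 0.026 -0.004 -1.   ]
gap 0.03592515214864702
scene 269 [(-15, 83, 85, 87), (-5, 75, 81, 85), (5, 71, 77, 80), (15, 67, 72, 78), (25, 61, 67, 72), (35, 57, 62, 67), (45, 51, 59, 64), (55, 32, 51, 57), (65, 44, 50, 56)]
side 90 [(-35, 78, 79, 85), (-25, 76, 81, 86), (25, 55, 60, 62), (35, 56, 57, 59), (45, 16, 24, 54), (55, 27, 42, 50), (65, 33, 44, 46)]
```

It swung round to α≈63° with the toe on the bench, as planned. I'll clamp firmly and lift.

Emit:
play_rows(
  moves=[0.41,0,0,0,0,0.38,0,0,0,0,0.35,0,0,0,0,0.35,0,0,0,0,0.35,-1,0,0,0,0.35,-3,0,0,0,0.35,-6,0,0,0,0.35,-9,0,0,0,0.35,-10,0,0,0,0.35,-10,0,0,0],
  grip_force=80,
)

```text
clock: 14.58
ee_pos: [0.4065, 0.3245, 0.1679]
tool_rot: [-0.307, 1.516, 0.298]
ft_force: [0.2, 0.3, -2.2]
finger_gap: 0.0337
```

```bash
python3 - <<'E'
from ang import *
print("gap",s["finger_gap"],s["joints"].round(2))
T=tool(s);xd=T[:2,2]/np.linalg.norm(T[:2,2])
for cam in("scene","side"):
    c=viewer.camera(cam);P=cloud(c);hsv=cv2.cvtColor(c["image"],cv2.COLOR_BGR2HSV)
    e=s["ee_pos"]
    m=(P[...,2]>.05)&(np.hypot(P[...,0]-e[0],P[...,1]-e[1])<.1)&(P[...,2]<.25)&(hsv[...,1]<60)&(hsv[...,2]>75)
    q=prof(P,m,e,xd); 
    np.save(f"q_{cam}.npy",q)
    cv2.imwrite(f"pics/{cam}_l.png",cv2.resize(c["image"][60:220,120:280] if cam=="side" else c["image"][60:220,270:430],None,fx=4,fy=4))
    print(cam,[(int(lo+4),*np.percentile(q[k,1]-e[2]*1000,[0,50,100]).round(0).astype(int).tolist(),*np.percentile(q[k,2],[0,100]).round(0)) for lo in np.arange(-72,110,8) for k in [(q[:,0]>=lo)&(q[:,0]<lo+8)] if k.sum()>2])
c=viewer.camera("wrist");cv2.imwrite("pics/w12.png",c["image"])
E
```

```text
14.5833 [0.40647603 0.32450696 0.1678881 ] [ 0.2  0.3 -2.2] [ 0.034  0.001 -0.999]
gap 0.033737204388849605 [ 0.6   0.16  1.95 -0.02  1.   -1.35]
scene [(-20, 19, 22, 25, np.float64(11.0), np.float64(19.0)), (-12, 14, 19, 24, np.float64(1.0), np.float64(16.0)), (-4, 10, 15, 23, np.float64(-5.0), np.float64(14.0)), (4, 6, 12, 17, np.float64(-11.0), np.float64(16.0)), (12, 1, 9, 43, np.float64(-19.0), np.float64(20.0)), (20, -7, 4, 9, np.float64(-19.0), np.float64(18.0)), (28, -9, 0, 7, np.float64(-18.0), np.float64(16.0)), (36, -10, -3, 10, np.float64(-18.0), np.float64(19.0)), (44, -15, -7, -1, np.float64(-17.0), np.float64(18.0)), (52, -54, -9, -3, np.float64(-18.0), np.float64(17.0)), (60, -39, -14, -6, np.float64(-19.0), np.float64(17.0)), (68, -22, -15, -12, np.float64(-20.0), np.float64(14.0))]
side [(-28, 8, 14, 21, np.float64(-20.0), np.float64(16.0)), (20, -14, -4, -3, np.float64(-19.0), np.float64(-13.0)), (28, -23, -7, -6, np.float64(-17.0), np.float64(-3.0)), (36, -68, -60, -10, np.float64(-18.0), np.float64(15.0)), (44, -65, -49, -12, np.float64(-20.0), np.float64(16.0)), (52, -50, -32, -17, np.float64(-20.0), np.float64(12.0)), (60, -31, -22, -20, np.float64(-20.0), np.float64(18.0))]
```

View pics/scene_l.png

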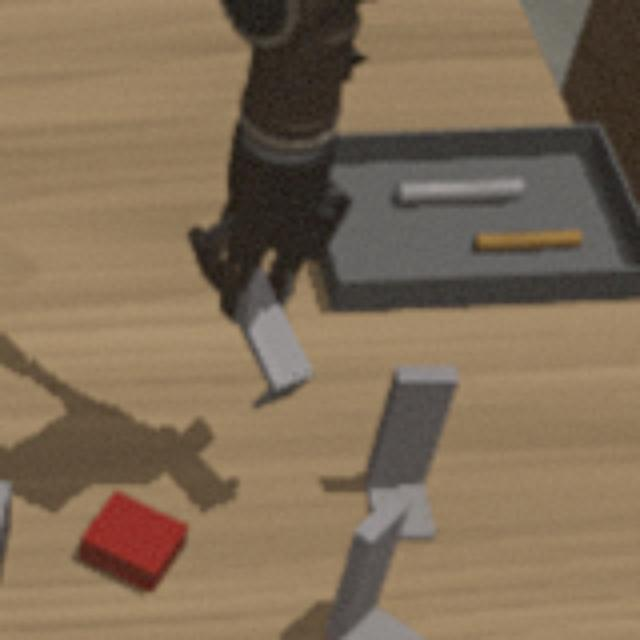

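View pics/side_l.png

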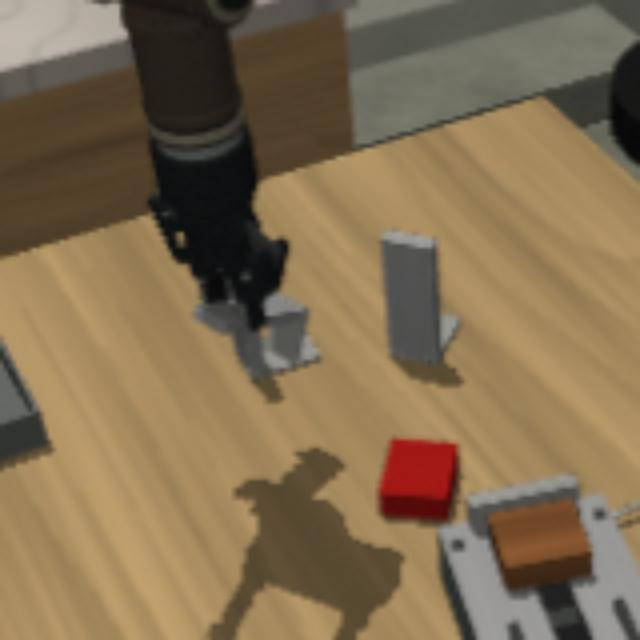

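Now held firmly at α≈66°, with the toe edge about 45 mm ahead of and 65 mm below the TCP. I'll carry it to above the well.

```bash
python3 - <<'E'
from go import *
print(mv(s,fw(-46,-38,190),A),tool(s).round(3).tolist())
E
```

```text
14.7333 [0.4026147  0.3218125  0.16263745] [-0.7 -0.7 -3. ] [ 0.024 -0.006 -1.   ]
(array([ -2.37, -34.9 ,  -6.96]), np.float64(0.62)) [[0.024, -0.378, 0.926], [-0.006, 0.926, 0.378], [-1.0, -0.014, 0.02]]
```

Emit:
play_rows(
  moves=[0.35,-1,-2,0,0,0.35,-2.4,-5,-1,0.1,0.35,-2.4,-9,-2,0.2,0.35,-2.4,-13,-3,0.3,0.35,-2.4,-17,-4,0.4,0.35,-2.4,-21,-5,0.5,0.35,-2.4,-25,-6,0.6,0.35,-2.4,-29,-7,0.62,0.35,-2.4,-33,-7,0.62,0.35,-2.4,-34.9,-7,0.62],
)

```text
clock: 15.57
ee_pos: [0.4685, -0.0316, 0.1882]
tool_rot: [0.18, 1.541, -0.188]
ft_force: [1.0, 0.7, -3.3]
finger_gap: 0.0339
```

```bash
python3 - <<'E'
from go import *
print(mv(s,fw(-46,-38,155),A),tof(s["ee_pos"]))
E
```

```text
15.5667 [ 0.46847703 -0.03163622  0.18815178] [ 1.   0.7 -3.3] [ 0.021 -0.008 -1.   ]
(array([ 3.31,  0.43, -0.08]), np.float64(-0.003)) [-45.91631407 -42.26124123 188.15177771]
```

Emit:
play_rows(
  moves=[0.35,0.8,0.2,0,0,0.35,1.6,0.4,0,0,0.35,2.4,0.4,-0.1,0,0.35,3,0.4,-0.1,0,0.35,3.3,0.4,-0.1,0,0.35,3.3,0.4,-0.1,0,0.35,3.3,0.4,-0.1,0,0.35,3.3,0.4,-0.1,0,0.35,3.3,0.4,-0.1,0,0.35,3.3,0.4,-0.1,0],
)

```text
clock: 16.4
ee_pos: [0.4697, -0.0276, 0.1558]
tool_rot: [0.18, 1.539, -0.188]
ft_force: [0.0, 0.0, -2.6]
finger_gap: 0.0335
```

```bash
cat > fx.py <<'E'
from go import *
from rig import viewer
import sys
def F(P): P=P.reshape(-1,3); return np.c_[(P[:,:2]-O)@ex,(P[:,:2]-O)@ey,P[:,2]]*1000
def shot(tag,cams=("scene","side","wrist")):
    t=tof(s["ee_pos"]);print("TCP f",t.round(1),"gap",s["finger_gap"].round(4),"torque",s["ft_torque"].round(2))
    out={}
    for cam in cams:
        c=viewer.camera(cam);out[cam]=c
        im=c["image"]
        if cam=="scene": im=cv2.resize(im[130:240,160:300],None,fx=5,fy=5,interpolation=cv2.INTER_CUBIC)
        if cam=="side": im=cv2.resize(im[130:280,200:330],None,fx=4,fy=4,interpolation=cv2.INTER_CUBIC)
        cv2.imwrite(f"pics/{cam}_{tag}.png",im)
    return out
def stopprof(c,zlo=62,ylim=(-60,-18)):
    f=F(cloud(c));hsv=cv2.cvtColor(c["image"],cv2.COLOR_BGR2HSV).reshape(-1,3)
    m=(f[:,2]>zlo+8)&(f[:,2]<200)&(f[:,1]>ylim[0])&(f[:,1]<ylim[1])&(abs(f[:,0])<110)&(hsv[:,1]<60)&(hsv[:,2]>70)
    q=f[m]
    print(m.sum(),"y",np.percentile(q[:,1],[2,98]).round(1) if len(q) else "")
    for lo in np.arange(-110,60,8):
        k=(q[:,0]>=lo)&(q[:,0]<lo+8)
        if k.sum()>2: print((int(lo+4),int(k.sum()),*np.percentile(q[k,2],[2,50,98]).round(0).astype(int).tolist()),end=" ")
    print()
E
python3 - <<'E'
from fx import *
o=shot("a")
for k in("scene","side"): stopprof(o[k])
E
```

```text
16.4 [ 0.46966276 -0.02764502  0.15575475] [ 0.   0.  -2.6] [ 0.023 -0.008 -1.   ]Traceback (most recent call last):
  File "<stdin>", line 2, in <module>
  File "fx.py", line 6, in shot
    t=tof(s["ee_pos"]);print("TCP f",t.round(1),"gap",s["finger_gap"].round(4),"torque",s["ft_torque"].round(2))
                                                      ^^^^^^^^^^^^^^^^^^^^^
AttributeError: 'float' object has no attribute 'round'
```

```bash
sed -i 's/s\["finger_gap"\].round(4)/round(s["finger_gap"],4)/' fx.py
python3 - <<'E'
from fx import *
o=shot("a")
for k in("scene","side"): stopprof(o[k])
E
```

```text
16.4 [ 0.46966276 -0.02764502  0.15575475] [ 0.   0.  -2.6] [ 0.023 -0.008 -1.   ]
TCP f [-45.7 -38.1 155.8] gap 0.0335 torque [0.06 0.16 0.01]
388 y [-55.  -19.4]
(-66, 23, 170, 177, 183) (-58, 21, 169, 175, 182) (-50, 31, 165, 171, 178) (-42, 25, 114, 168, 183) (-34, 41, 138, 164, 186) (-26, 33, 154, 160, 166) (-18, 34, 151, 155, 161) (-10, 36, 146, 152, 159) (-2, 32, 95, 148, 154) (6, 39, 100, 146, 154) (14, 49, 121, 140, 148) (22, 12, 136, 138, 143) (38, 3, 71, 71, 72) (46, 7, 70, 71, 73) 
308 y [-59.4 -23.2]
(-74, 34, 169, 173, 179) (-66, 33, 164, 174, 177) (-58, 24, 162, 170, 175) (-34, 4, 149, 158, 159) (-26, 13, 145, 153, 158) (-18, 22, 142, 152, 155) (-10, 34, 92, 148, 151) (-2, 64, 94, 109, 147) (6, 48, 107, 139, 144) (14, 27, 124, 138, 141) (22, 3, 133, 135, 137)
```

View pics/scene_a.png

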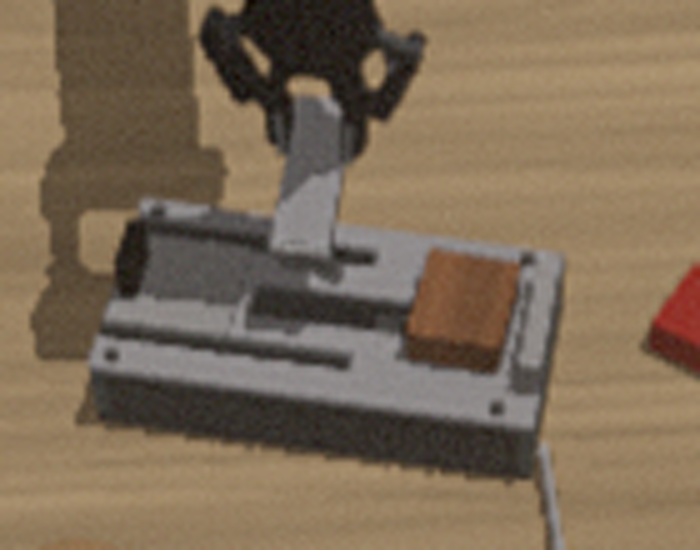

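View pics/side_a.png

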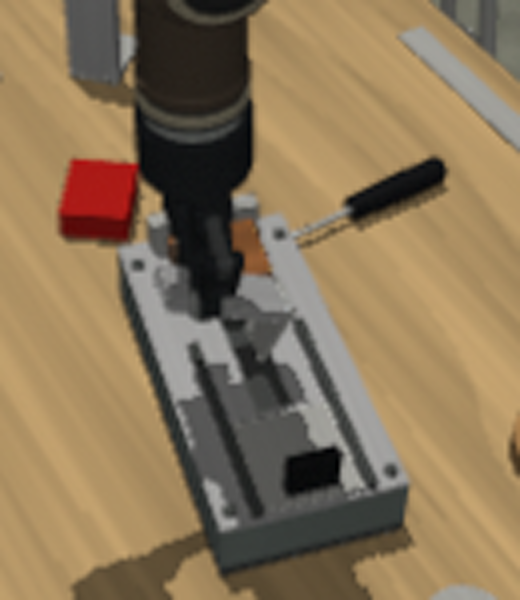

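View pics/wrist_a.png

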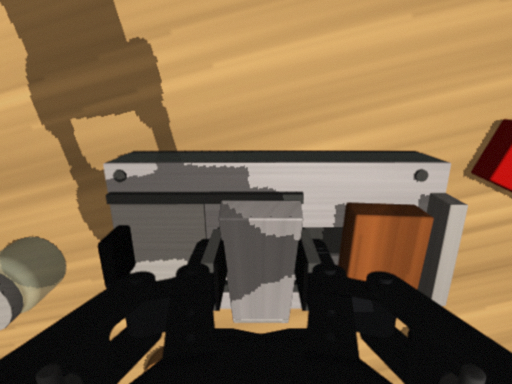

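The stop hovers correctly: toe at about fixture (-1,-39,91), α≈65°, heel at (22,·,137). The side view shows the toe above the open slot. Feeding it down now.

Emit:
play_rows(
  moves=[0.35,1,0,0,0,0.35,2,0,0,0,0.35,3,0,-0.1,0,0.35,3.6,0,-0.2,0,0.35,4.2,0,-0.3,0,0.35,4.6,0,-0.4,0,0.35,5.2,0,-0.7,0,0.35,5.8,0,-1.0,0,0.35,6.1,0,-1.1,0,0.35,6.1,0,-1.1,0],
)

```text
clock: 17.38
ee_pos: [0.4588, -0.0255, 0.0933]
tool_rot: [0.18, 1.542, -0.188]
ft_force: [-0.1, -0.6, -3.6]
finger_gap: 0.0343
```

```bash
python3 - <<'E'
from fx import *
o=shot("b")
for k in("scene","side"): stopprof(o[k])
E
```

```text
17.3833 [ 0.45877401 -0.02550311  0.09326483] [-0.1 -0.6 -3.6] [ 0.02  -0.007 -1.   ]
TCP f [-56.8 -38.5  93.3] gap 0.0343 torque [-0.03  0.09  0.04]
345 y [-55.1 -19.9]
(-82, 8, 110, 116, 118) (-74, 18, 112, 116, 119) (-66, 29, 105, 112, 123) (-58, 26, 101, 108, 115) (-50, 27, 100, 103, 136) (-42, 38, 94, 100, 113) (-34, 29, 88, 96, 101) (-26, 33, 86, 91, 99) (-18, 30, 77, 88, 96) (-10, 38, 77, 84, 91) (-2, 27, 74, 81, 87) (6, 31, 71, 77, 85) (46, 8, 70, 72, 74) 
235 y [-59.7 -20.7]
(-82, 40, 103, 113, 118) (-74, 35, 101, 111, 166) (-66, 20, 101, 110, 134) (-42, 7, 85, 93, 96) (-34, 12, 82, 90, 95) (-26, 20, 79, 88, 92) (-18, 28, 78, 85, 88) (-10, 27, 73, 81, 86) (-2, 28, 72, 78, 81) (6, 18, 72, 75, 78)
```

View pics/scene_b.png

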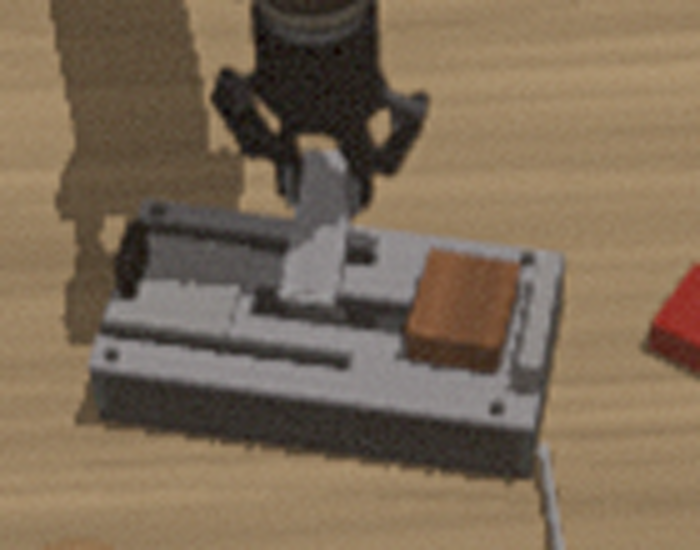

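View pics/side_b.png

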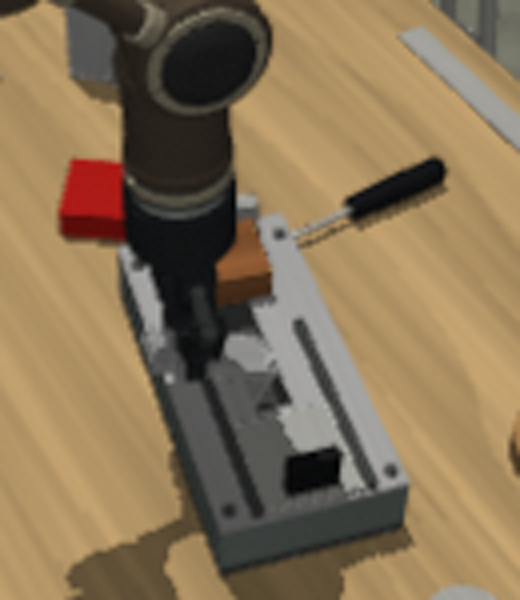

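The toe is down in the well with no contact force. I'll lower a little more, ease the grip, and stand it up by moving +x so the stem rolls on the slot's far edge.

Emit:
play_rows(
  moves=[0.35,0.4,0,-0.1,0,0.38,0.7,0,-0.3,0,0.41,0.7,0,-0.3,0,0.415,0.6,0,0,0,0.415,0.4,0,0.3,0,0.415,0.2,0,0.6,0,0.415,0,0,0.9,0,0.415,-0.15,0,1.2,0,0.415,-0.3,0,1.5,0,0.415,-0.45,0,1.8,0],
  grip_force=20,
)

```text
clock: 18.37
ee_pos: [0.4753, -0.0293, 0.099]
tool_rot: [0.181, 1.546, -0.188]
ft_force: [-7.1, 2.7, 2.5]
finger_gap: 0.0354
```

```bash
python3 - <<'E'
from fx import *
o=shot("c",("scene","side"))
for k in("scene","side"): stopprof(o[k])
E
```

```text
18.3667 [ 0.47533873 -0.02932699  0.09904057] [-7.1  2.7  2.5] [ 0.016 -0.006 -1.   ]
TCP f [-39.8 -38.4  99. ] gap 0.0354 torque [0.47 1.48 0.04]
355 y [-55.1 -19.8]
(-58, 25, 116, 122, 126) (-50, 25, 112, 117, 125) (-42, 32, 71, 113, 120) (-34, 31, 104, 111, 142) (-26, 35, 99, 106, 114) (-18, 36, 95, 101, 106) (-10, 29, 89, 97, 102) (-2, 38, 84, 93, 101) (6, 26, 82, 89, 95) (14, 37, 76, 85, 92) (22, 30, 71, 81, 86) (38, 5, 71, 72, 72) (46, 3, 71, 71, 72) 
224 y [-59.5 -22.5]
(-66, 36, 111, 119, 126) (-58, 34, 109, 118, 137) (-50, 17, 110, 115, 120) (-26, 6, 91, 98, 103) (-18, 12, 88, 96, 100) (-10, 19, 85, 93, 99) (-2, 26, 81, 89, 94) (6, 30, 72, 85, 89) (14, 28, 72, 81, 85) (22, 14, 72, 79, 81)
```

View pics/scene_c.png

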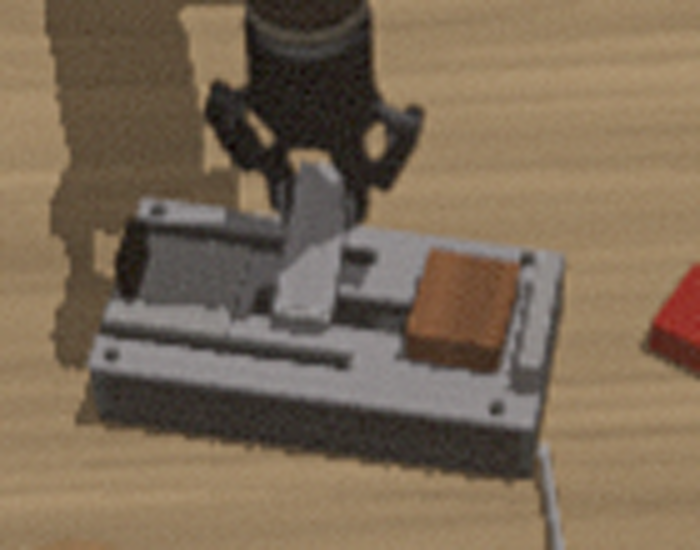

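Emit:
play_rows(
  moves=[0.417,0,0,0,0,0.418,-0.1,0,0,0,0.419,-0.2,0,0,0,0.419,-0.3,0,0,0,0.42,-0.3,0,0.1,0,0.42,-0.4,0,0.3,0,0.421,-0.4,0,0.5,0,0.421,-0.4,0,0.7,0,0.421,-0.5,0,0.9,0,0.421,-0.5,0,1.1,0],
)

```text
clock: 19.3
ee_pos: [0.4869, -0.0321, 0.1047]
tool_rot: [0.181, 1.545, -0.188]
ft_force: [0.4, -1.0, 0.1]
finger_gap: 0.0364
```

```bash
python3 - <<'E'
from fx import *
o=shot("d",("scene","side"))
for k in("scene","side"): stopprof(o[k])
E
```

```text
19.3 [ 0.48690083 -0.03209195  0.10469426] [ 0.4 -1.   0.1] [ 0.018 -0.007 -1.   ]
TCP f [-27.9 -38.5 104.7] gap 0.0364 torque [-0.06  0.02 -0.05]
228 y [-59.1 -19.6]
(-34, 40, 110, 120, 128) (-26, 53, 93, 108, 124) (-18, 61, 79, 94, 133) (-10, 49, 71, 78, 95) (-2, 12, 70, 73, 76) (38, 3, 70, 70, 72) (46, 8, 71, 72, 73) 
68 y [-58.8 -21.9]
(-50, 6, 117, 117, 120) (-42, 34, 110, 120, 131) (-34, 4, 91, 121, 121) (-26, 10, 80, 86, 94) (-18, 9, 73, 80, 90) (-10, 5, 73, 76, 80)
```

View pics/scene_d.png

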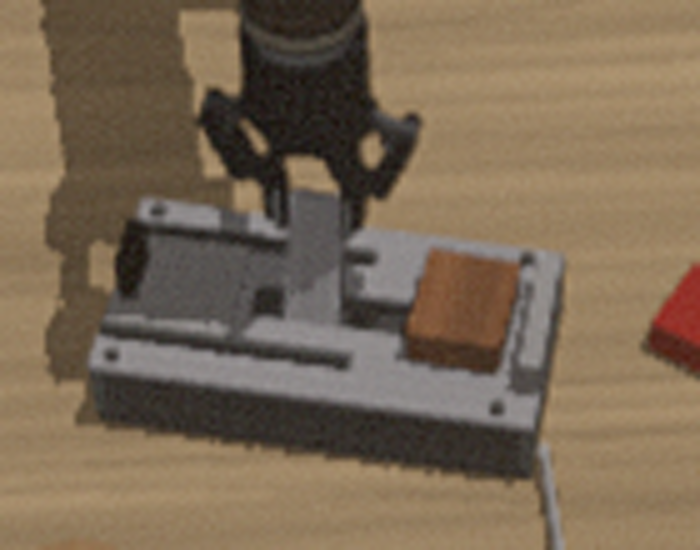

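It has turned to α≈30°, with the toe under the near lip and the stem leaning on the lip. I'll re-grip lightly and move +x to bring it upright.

Emit:
play_rows(
  moves=[0.415,0,0,0,0,0.415,0,0,0,0,0.415,-0.2,0,0.4,0,0.415,-0.3,0,0.9,0,0.415,-0.4,0,1.4,0,0.415,-0.4,0,1.9,0,0.415,-0.4,0,2.4,0,0.415,-0.4,0,2.9,0,0.415,-0.4,0,3.4,0,0.415,-0.4,0,3.6,0],
)

```text
clock: 20.23
ee_pos: [0.5226, -0.0407, 0.1093]
tool_rot: [0.181, 1.544, -0.188]
ft_force: [-1.4, 0.3, -2.0]
finger_gap: 0.0357
```

```bash
python3 - <<'E'
from fx import *
o=shot("e",("scene","side","wrist"))
for k in("scene","side"): stopprof(o[k])
E
```

```text
20.2333 [ 0.52263471 -0.0407035   0.10933158] [-1.4  0.3 -2. ] [ 0.018 -0.007 -1.   ]
TCP f [  8.9 -38.6 109.3] gap 0.0357 torque [ 0.06  0.28 -0.02]
183 y [-55.5 -20.7]
(-10, 5, 123, 126, 128) (-2, 33, 78, 127, 138) (6, 103, 73, 103, 130) (14, 34, 72, 79, 114) (46, 6, 71, 72, 72) 
67 y [-59.6 -23.1]
(-10, 16, 121, 125, 127) (-2, 40, 75, 123, 128) (6, 11, 74, 83, 90)
```

View pics/scene_e.png

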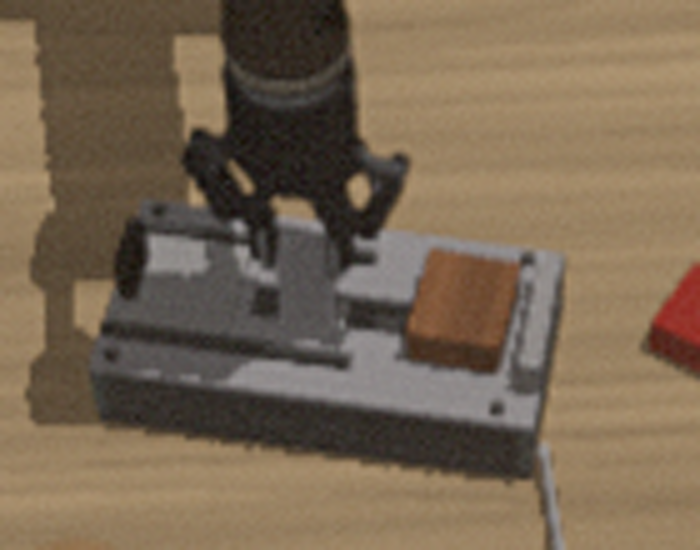

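View pics/side_e.png

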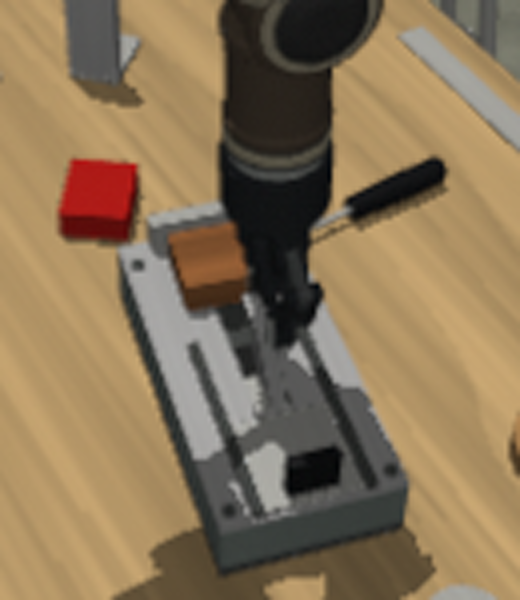

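```bash
cat >> fx.py <<'E'
def face(c,y0,zr=(74,118)):
    f=F(cloud(c));hsv=cv2.cvtColor(c["image"],cv2.COLOR_BGR2HSV).reshape(-1,3)
    m=(f[:,2]>zr[0])&(f[:,2]<zr[1])&(abs(f[:,1]-y0)<15)&(f[:,0]>-20)&(f[:,0]<34)&(hsv[:,1]<60)&(hsv[:,2]>50)
    q=f[m]
    for _ in range(4):
        p=np.polyfit(q[:,2],q[:,0],1); r=q[:,0]-np.polyval(p,q[:,2]); q=q[abs(r)<max(3,1.5*r.std())]
    print("face n",len(q),"lean deg (+x up)",np.degrees(np.arctan(p[0])).round(1),"x at z60,100",np.polyval(p,[60,100]).round(1))
    g=(f[:,2]>100)&(f[:,2]<155)&(abs(f[:,1]-y0)<16)&(abs(f[:,0])<30)&(hsv[:,1]<60)&(hsv[:,2]>75)
    q=f[g]; print("ztop pct",np.percentile(q[:,2],[50,75,90,97]).round(1))
E
python3 - <<'E'
from fx import *
o=shot("e2",("scene",)); face(o["scene"],-38)
E
```

```text
20.3833 [ 0.5221629  -0.04058497  0.10925733] [-0.6  1.  -2.6] [ 0.018 -0.007 -1.   ]
TCP f [  8.4 -38.6 109.3] gap 0.0355 torque [-0.03  0.05  0.01]
face n 90 lean deg (+x up) -9.6 x at z60,100 [14.2  7.4]
ztop pct [119.7 127.2 129.9 131.6]
```

View pics/wrist_e.png

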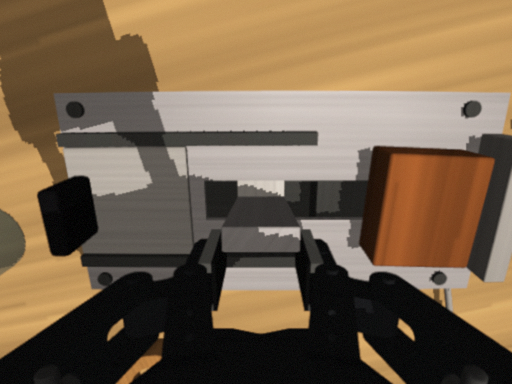

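Emit:
play_rows(
  moves=[0.415,0,0,0.3,0,0.415,0,0,0.6,0,0.415,0,0,0.9,0,0.415,0,0,1.1,0,0.415,0,0,1.1,0,0.415,0,0,1.1,0,0.41,0,0,0.8,0,0.4,0,0,0.4,0,0.38,0,0,0.1,0,0.36,0,0,0.1,0],
)

```text
clock: 21.27
ee_pos: [0.5221, -0.0405, 0.1091]
tool_rot: [0.181, 1.545, -0.188]
ft_force: [-1.3, -0.0, -3.7]
finger_gap: 0.035
```

```bash
python3 - <<'E'
from fx import *
o=shot("f",("scene","side")); face(o["scene"],-38);stopprof(o["side"])
E
```

```text
21.2667 [ 0.52211474 -0.04054434  0.10912949] [-1.3 -0.  -3.7] [ 0.017 -0.007 -1.   ]
TCP f [  8.3 -38.6 109.1] gap 0.035 torque [-0.04  0.04  0.  ]
face n 77 lean deg (+x up) -1.7 x at z60,100 [4.4 3.2]
ztop pct [121.5 128.4 129.7 131. ]
67 y [-59.1 -23.3]
(-10, 23, 81, 123, 128) (-2, 41, 71, 122, 128) (6, 3, 74, 89, 122)
```

Upright now (lean about -2°), but the pads hold it off-centre. I'll stand it on the well floor and re-grip it squarely.

Emit:
play_rows(
  moves=[0.36,0.4,0,0,0,0.36,0.8,0,0,0,0.36,1.2,0,0,0,0.36,1.5,0,0,0,0.36,1.7,0,0,0,0.36,1.8,0,0,0,0.42,1.8,0,0,0,0.5,1.8,0,0,0,0.6,1.8,0,0,0,0.65,1.8,0,0,0],
  grip_force=30,
)

```text
clock: 22.2
ee_pos: [0.5231, -0.0408, 0.0912]
tool_rot: [0.181, 1.544, -0.188]
ft_force: [0.2, 0.8, 0.5]
finger_gap: 0.0557
```

```bash
python3 - <<'E'
from fx import *
o=shot("g",("scene","side","wrist")); face(o["scene"],-38,(74,105))
f=F(cloud(o["wrist"]))
m=(f[:,2]>108)&(f[:,2]<117)&(abs(f[:,0])<25)&(abs(f[:,1]+38)<22)
q=f[m];print(m.sum(),np.percentile(q,[2,50,98],axis=0).round(1).tolist(),cv2.minAreaRect(q[:,:2].astype(np.float32)))
E
```

```text
22.2 [ 0.52306179 -0.04076078  0.09121112] [0.2 0.8 0.5] [ 0.018 -0.007 -1.   ]
TCP f [  9.3 -38.6  91.2] gap 0.0557 torque [ 0.01 -0.04 -0.01]
face n 52 lean deg (+x up) -2.2 x at z60,100 [7.2 5.6]
ztop pct [111.1 113.5 115.8 116.2]
2218 [[-6.4, -56.4, 108.5], [-1.4, -39.2, 112.1], [5.5, -22.2, 113.4]] ((-0.08365964889526367, -39.36072540283203), (36.128684997558594, 13.53199577331543), 89.96873474121094)
```

View pics/wrist_g.png

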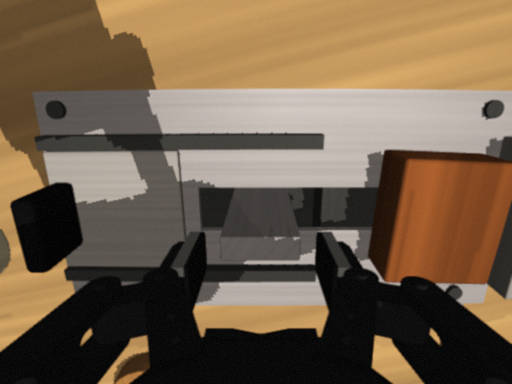

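View pics/side_g.png

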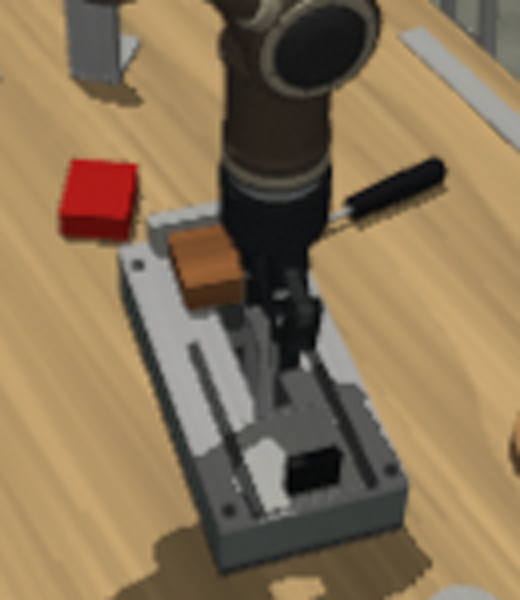

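It stands square on the well floor: top centre (-0.1,-39.4), z 112, aligned with the fixture. I'll centre the gripper on it, grip, and lift 35 mm.

Emit:
play_rows(
  moves=[0.65,0,0,-0.4,0,0.65,0.1,-0.1,-0.9,0,0.65,0.1,-0.1,-0.9,0,0.4,0.1,-0.1,-0.9,0,0.35,0.1,-0.1,-0.9,0,0.35,0.1,-0.1,-0.9,0,0.35,0.1,-0.1,-0.9,0,0.35,-0.8,-0.1,-0.9,0,0.35,-2,-0.1,-0.9,0,0.35,-3,-0.1,-0.9,0],
  grip_force=60,
)

```text
clock: 23.18
ee_pos: [0.513, -0.0394, 0.1216]
tool_rot: [0.181, 1.545, -0.188]
ft_force: [0.9, 0.5, -3.6]
finger_gap: 0.0349
```

```bash
cat > top.py <<'E'
from fx import *
def top(tag,y0,zlo=100):
    o=shot(tag,("wrist","side","scene"))
    f=F(cloud(o["wrist"]));hsv=cv2.cvtColor(o["wrist"]["image"],cv2.COLOR_BGR2HSV).reshape(-1,3)
    m=(f[:,2]>zlo)&(f[:,2]<160)&(abs(f[:,0])<20)&(abs(f[:,1]-y0)<24)&(hsv[:,2]>45)&(hsv[:,1]<70)
    q=f[m]; zt=np.percentile(q[:,2],80); q=q[abs(q[:,2]-zt)<4]
    print("stem top z",np.median(q[:,2]).round(1),np.percentile(q[:,:2],[2,50,98],axis=0).round(1).tolist(),cv2.minAreaRect(q[:,:2].astype(np.float32)))
    b=(f[:,2]>86)&(f[:,2]<94)&(hsv[:,1]>100)&(abs(f[:,0])<60)&(f[:,1]>0)
    if b.sum()>20: print("block",np.percentile(f[b],[1,50,99],axis=0).round(1).tolist())
    return o
E
python3 -c "
from top import *
o=top('h',-39); face(o['scene'],-39,(74,125))"
```

```text
23.1833 [ 0.51304895 -0.03942978  0.12162052] [ 0.9  0.5 -3.6] [ 0.017 -0.007 -1.   ]
TCP f [ -0.7 -39.6 121.6] gap 0.0349 torque [-0.01 -0.03 -0.05]
stem top z 143.7 [[-13.1, -60.7], [-2.5, -39.8], [5.0, -18.7]] ((-1.8410062789916992, -39.574256896972656), (46.8537712097168, 23.51211166381836), 89.91537475585938)
block [[-35.8, 29.6, 87.1], [-4.6, 58.2, 90.3], [32.4, 88.8, 91.7]]
face n 88 lean deg (+x up) -0.1 x at z60,100 [8.4 8.3]
ztop pct [129.1 142.5 147.5 149.3]
```

```bash
python3 - <<'E'
from go import *
print(tof(s["ee_pos"]),tool(s).round(3).tolist())
for y in(-39.6,5,22): print(y,mv(s,fw(-0.6,y,125.3),A))
E
```

```text
23.3333 [ 0.51480826 -0.03966823  0.12264086] [-0.4 -1.1 -3.7] [ 0.022 -0.007 -1.   ]
[  1.01852696 -39.39476065 122.64085959] [[0.022, 0.233, 0.972], [-0.007, 0.972, -0.233], [-1.0, -0.002, 0.023]]
-39.6 (array([-0.27, -0.02, -0.16]), np.float64(-0.003))
5 (array([-0.28,  4.44, -0.17]), np.float64(-0.003))
22 (array([-0.28,  6.14, -0.17]), np.float64(-0.003))
```

Emit:
play_rows(
  moves=[0.35,-0.3,0,-0.1,0,0.35,-0.3,0.3,-0.1,0,0.35,-0.3,0.8,-0.1,0,0.35,-0.3,1.4,-0.1,0,0.35,-0.3,2,-0.1,0,0.35,-0.3,2.6,-0.1,0,0.35,-0.3,3.2,-0.1,0,0.35,-0.3,3.8,-0.1,0,0.35,-0.3,4.4,-0.1,0,0.35,-0.3,4.4,-0.1,0],
)

```text
clock: 24.17
ee_pos: [0.5244, 0.0046, 0.1255]
tool_rot: [0.18, 1.54, -0.187]
ft_force: [-0.2, 1.3, -2.5]
finger_gap: 0.0346
```

```bash
python3 -c "
from top import *
o=top('i',4); face(o['scene'],4,(95,125))"
```

```text
24.1667 [0.52436372 0.00462521 0.12549874] [-0.2  1.3 -2.5] [ 0.022 -0.007 -1.   ]
TCP f [1.000e-01 5.900e+00 1.255e+02] gap 0.0346 torque [-0.01 -0.   -0.05]
stem top z 147.6 [[-12.2, -15.9], [-1.7, 5.2], [5.7, 25.5]] ((-1.4741287231445312, 4.7435150146484375), (46.19825744628906, 22.432592391967773), 89.86956024169922)
block [[-35.8, 31.0, 87.8], [-8.1, 62.3, 90.3], [32.2, 89.0, 91.7]]
face n 47 lean deg (+x up) 2.1 x at z60,100 [3.8 5.3]
ztop pct [130.7 144.6 148.4 151.9]
```

View pics/scene_i.png

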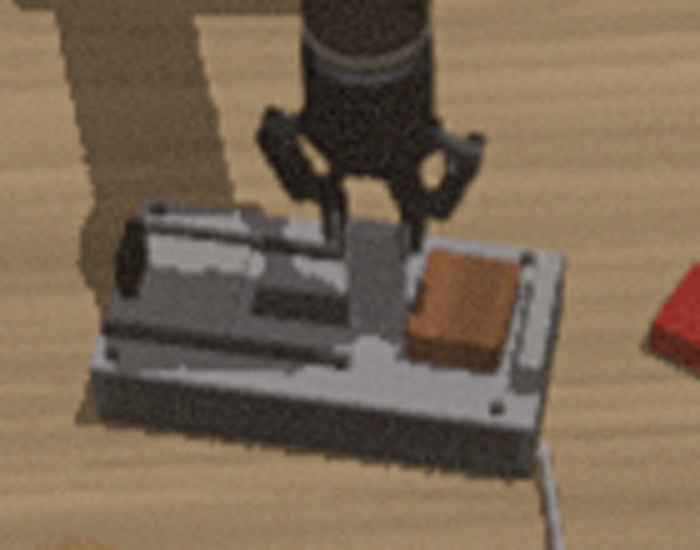

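View pics/side_i.png

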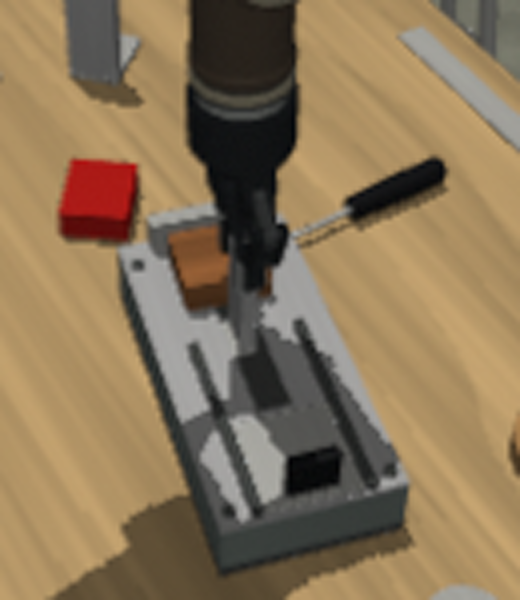

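Over the ledge with no contact force, foot at about 47.5 mm. Now I'll push the block slowly to the fence.

Emit:
play_rows(
  moves=[0.35,0,0.3,0,0,0.35,0,0.6,0,0,0.35,0,0.9,0,0,0.35,0,1.1,0,0,0.35,0,1.3,0,0,0.35,0,1.45,0,0,0.35,0,1.55,0,0,0.35,0,1.65,0,0,0.35,0,1.7,0,0,0.35,0,1.75,0,0],
)

```text
clock: 25.15
ee_pos: [0.5281, 0.0204, 0.1255]
tool_rot: [0.18, 1.541, -0.188]
ft_force: [0.1, -1.8, -3.0]
finger_gap: 0.0342
```

```bash
python3 -c "
from top import *
o=top('j',22); face(o['scene'],22,(95,125))"
```

```text
25.15 [0.52813374 0.0204125  0.12549862] [ 0.1 -1.8 -3. ] [ 0.021 -0.008 -1.   ]
TCP f [1.000e-01 2.210e+01 1.255e+02] gap 0.0342 torque [-0.22  0.01 -0.02]
stem top z 147.5 [[-12.3, 0.5], [-1.8, 21.5], [5.6, 42.6]] ((-1.845900535583496, 21.658912658691406), (47.31214141845703, 22.288192749023438), 89.48738098144531)
block [[-36.6, 40.8, 87.4], [-10.1, 73.4, 90.2], [30.8, 99.1, 91.7]]
face n 58 lean deg (+x up) 0.7 x at z60,100 [5.5 6. ]
ztop pct [130.5 145.  148.4 150.7]
```

View pics/scene_j.png

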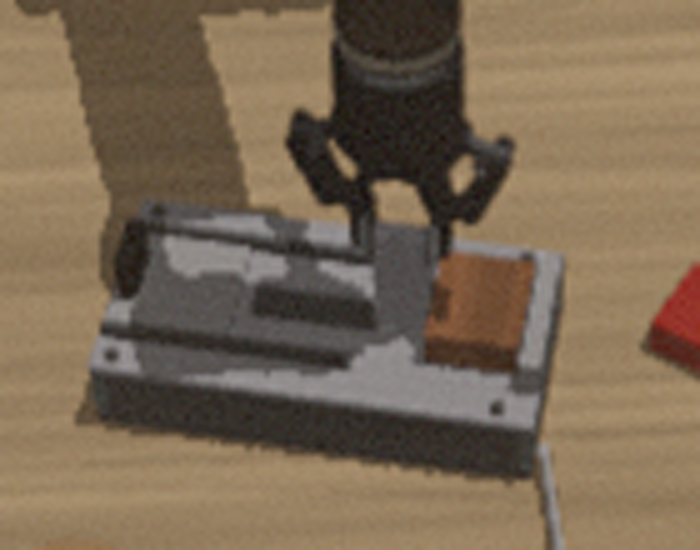

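View pics/wrist_j.png

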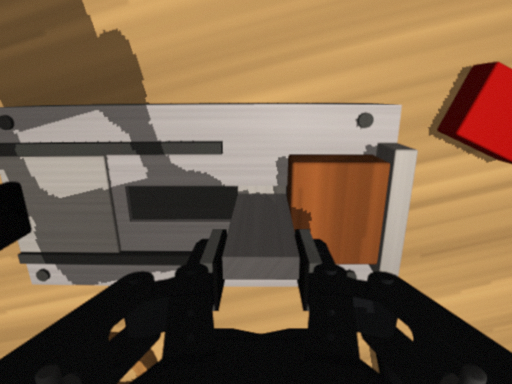

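Emit:
play_rows(
  moves=[0.35,0,0.05,0,0,0.35,0,0.1,0,0,0.35,0,0.15,0,0,0.35,0,0.2,0,0,0.35,0,0.2,0,0,0.35,0,0.25,0,0,0.35,0,0.25,0,0,0.35,0,0.3,0,0,0.35,0,0.3,0,0,0.35,0,0.3,0,0],
)

```text
clock: 26.13
ee_pos: [0.5286, 0.0221, 0.1256]
tool_rot: [0.177, 1.541, -0.189]
ft_force: [-1.0, -6.0, -1.6]
finger_gap: 0.0344
```

```bash
python3 -c "
from top import *
o=top('k',22)"
```

```text
26.1333 [0.52859137 0.02207506 0.12556862] [-1.  -6.  -1.6] [ 0.021 -0.01  -1.   ]
TCP f [  0.2  23.9 125.6] gap 0.0344 torque [-1.31  0.25 -0.  ]
stem top z 147.6 [[-12.2, 2.2], [-1.7, 23.2], [5.7, 43.8]] ((-1.601698875427246, 22.81658172607422), (22.11261558532715, 46.27415084838867), 0.04072415456175804)
block [[-36.6, 42.2, 88.0], [-10.2, 74.8, 90.3], [30.8, 100.5, 91.7]]
```

Force rose to about -6 N with block and fence in contact, so the block is home. I'll lower the foot onto the ledge and let go.

Emit:
play_rows(
  moves=[0.35,0.1,-0.05,0,0,0.35,0.2,-0.05,0,0,0.35,0.3,-0.05,0,0,0.35,0.4,-0.05,0,0,0.35,0.45,-0.05,0,0,0.38,0.45,-0.05,0,0,0.42,0.45,-0.05,0,0,0.46,0.45,-0.05,0,0,0.5,0.45,-0.05,0,0,0.54,0.45,-0.05,0,0],
  grip_force=20,
)

```text
clock: 27.12
ee_pos: [0.529, 0.0218, 0.1215]
tool_rot: [0.178, 1.54, -0.189]
ft_force: [-0.1, 0.2, 0.1]
finger_gap: 0.0462
```

```bash
python3 -c "
from top import *
o=top('l',22)"
```

```text
27.1167 [0.52902154 0.02180505 0.12146045] [-0.1  0.2  0.1] [ 0.022 -0.01  -1.   ]
TCP f [  0.7  23.7 121.5] gap 0.0462 torque [-0.    0.   -0.04]
stem top z 143.1 [[-5.6, 6.0], [-0.5, 23.0], [6.5, 40.3]] ((-2.06832218170166, 19.919479370117188), (23.187612533569336, 42.10013198852539), 4.560493469238281)
block [[-36.7, 42.0, 87.6], [-10.9, 74.7, 90.3], [30.3, 100.4, 91.7]]
```

View pics/wrist_l.png

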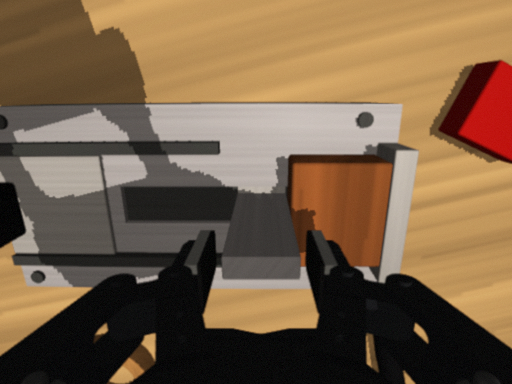

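Emit:
play_rows(
  moves=[0.54,-1,0,0,0,0.54,-3,0,0,0,0.54,-5,0,0,0,1,-7,-1,0,0,1,-7,-4.5,0,0,1,-7,-8,0,0,1,-7,-12,0,0,1,-7,-15,0,0,1,-7,-17.8,0,0,1,-7,-17.8,0,0],
)

```text
clock: 28.1
ee_pos: [0.4854, -0.1551, 0.1934]
tool_rot: [0.179, 1.539, -0.195]
ft_force: [0.2, 0.1, 0.1]
finger_gap: 0.0855
```

```bash
python3 - <<'E'
from fx import *
o=shot("m",("scene","side","wrist"))
print(mv(s,fw(0,-154,79),A))
c=o["scene"]; face(c,22,(95,135))
f=F(cloud(o["wrist"]));hsv=cv2.cvtColor(o["wrist"]["image"],cv2.COLOR_BGR2HSV).reshape(-1,3)
m=(f[:,2]>96)&(f[:,2]<106)&(abs(f[:,0])<30)&(f[:,1]<-100)&(hsv[:,2]<60)
print(np.percentile(f[m],[2,50,98],axis=0).round(1).tolist())
m=(f[:,2]>136)&(f[:,2]<150)&(abs(f[:,0])<30)&(abs(f[:,1]-22)<30)
print("stoptop",m.sum(),np.percentile(f[m],[2,50,98],axis=0).round(1).tolist() if m.sum() else "")
E
```

```text
28.1 [ 0.48543749 -0.15513251  0.19336033] [0.2 0.1 0.1] [ 0.022 -0.013 -1.   ]
TCP f [  -0.9 -158.5  193.4] gap 0.0855 torque [0.02 0.01 0.02]
(array([11.43,  0.54, -0.19]), np.float64(-0.006))
face n 73 lean deg (+x up) 0.2 x at z60,100 [6.7 6.9]
ztop pct [129.8 142.2 145.1 147.5]
[[-19.2, -159.4, 98.8], [-1.9, -153.8, 101.9], [17.6, -148.1, 103.4]]
stoptop 475 [[-5.1, 4.7, 136.2], [-0.3, 10.0, 142.8], [6.0, 19.8, 144.5]]
```

View pics/wrist_m.png

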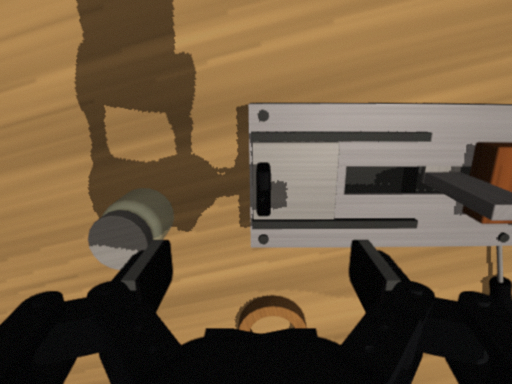

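View pics/side_m.png

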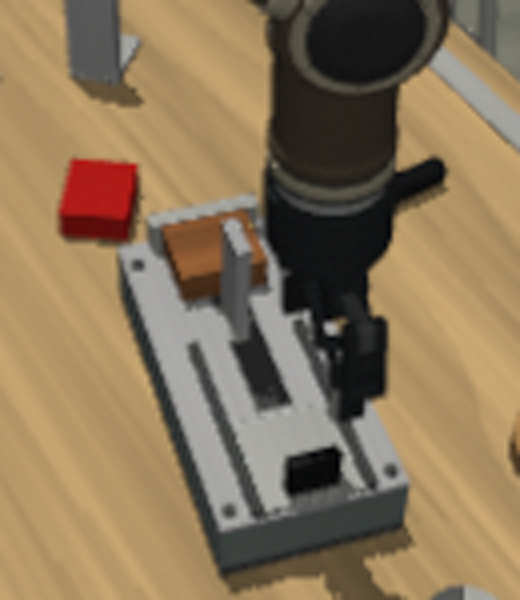

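The stop stands upright against the block. Going down to the fin to close the gate.

Emit:
play_rows(
  moves=[1,3,0.5,-0.2,0,1,6,0.5,-0.2,0,1,9,0.5,-0.2,0,1,10.8,0.5,-0.2,0,1,11.4,0.5,-0.2,0,0.5,11.4,0.5,-0.2,0,0,11.4,0.5,-0.2,0,0,11.4,0.5,-0.2,0,0,11.4,0.5,-0.2,0,0,11.4,0.5,-0.2,0],
  grip_force=40,
)

```text
clock: 29.08
ee_pos: [0.4891, -0.1468, 0.0802]
tool_rot: [0.178, 1.537, -0.19]
ft_force: [-0.4, 0.6, 0.2]
finger_gap: 0.0256
```

Emit:
play_rows(
  moves=[0,0,0.6,0,0,0,0,1.8,0,0,0,0,3.2,0,0,0,0,4.6,0,0,0,0,6,0,0,0,0,7.2,0,0,0,0,8,0,0,0,0,8.3,0,0,0,0,8.5,0,0,0,0,8.7,0,0],
)

```text
clock: 29.92
ee_pos: [0.5084, -0.0673, 0.0811]
tool_rot: [0.164, 1.539, -0.195]
ft_force: [-8.8, -27.5, 7.8]
finger_gap: 0.0114
```

```bash
python3 - <<'E'
from fx import *
o=shot("n",("scene","wrist"))
E
```

```text
29.9167 [ 0.50835805 -0.06734822  0.08112031] [ -8.8 -27.5   7.8] [ 0.022 -0.022 -1.   ]
TCP f [  1.1 -67.8  81.1] gap 0.0114 torque [-3.95  1.34 -0.24]
```

View pics/wrist_n.png

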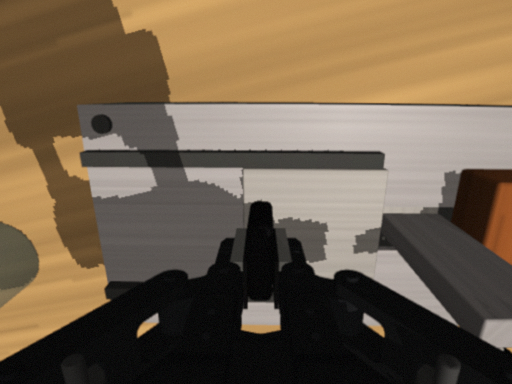

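The gate is against its end stop (27 N reaction). Releasing straight away and backing off.

Emit:
play_rows(
  moves=[0.1,0,0,0,0,0.3,0,0,0,0,0.6,0,-0.2,0,0,1,0,-0.2,0,0,1,0,-0.2,0,0,1,-2,-0.2,0,0,1,-5,-0.2,0,0,1,-9,-0.2,0,0,1,-13,-0.2,0,0,1,-17,-0.2,0,0],
)

```text
clock: 30.85
ee_pos: [0.5037, -0.065, 0.2526]
tool_rot: [0.166, 1.539, -0.194]
ft_force: [0.3, 0.7, 0.1]
finger_gap: 0.0852
```

```bash
cat > fin.py <<'E'
from fx import *
o=shot("z",("scene","side","wrist"))
f=F(cloud(o["wrist"]));hsv=cv2.cvtColor(o["wrist"]["image"],cv2.COLOR_BGR2HSV).reshape(-1,3)
def r(n,m): print(n,m.sum(),np.percentile(f[m],[1,50,99],axis=0).round(1).tolist() if m.sum() else "")
r("fin",(f[:,2]>97)&(f[:,2]<106)&(abs(f[:,0])<30)&(f[:,1]<-40)&(hsv[:,2]<60)&(f[:,1]>-170))
r("gate",(f[:,2]>64.5)&(f[:,2]<67.5)&(abs(f[:,0])<34)&(f[:,1]<20)&(f[:,1]>-50))
r("stop",(f[:,2]>136)&(f[:,2]<150)&(abs(f[:,0])<30)&(abs(f[:,1]-22)<30))
r("block",(f[:,2]>86)&(f[:,2]<94)&(hsv[:,1]>100)&(abs(f[:,0])<60)&(f[:,1]>0))
r("fence",(f[:,2]>86)&(f[:,2]<94)&(hsv[:,1]<60)&(abs(f[:,0])<60)&(f[:,1]>85))
E
python3 fin.py
```

```text
30.85 [ 0.50369232 -0.06498914  0.25255807] [0.3 0.7 0.1] [ 0.021 -0.021 -1.   ]
TCP f [ -4.  -66.6 252.6] gap 0.0852 torque [ 0.03 -0.02  0.  ]
fin 429 [[-19.5, -74.8, 98.5], [-0.5, -69.6, 101.9], [18.8, -63.4, 103.6]]
gate 2441 [[-33.4, -49.4, 64.8], [-2.0, -25.6, 66.2], [33.2, -1.4, 67.4]]
stop 615 [[-5.5, 5.5, 136.7], [-0.5, 22.5, 143.1], [6.3, 40.7, 144.7]]
block 3262 [[-35.9, 41.2, 87.9], [-7.8, 73.8, 90.2], [31.8, 100.5, 91.9]]
fence 1063 [[-43.7, 100.9, 87.5], [-2.2, 107.6, 90.4], [44.1, 114.8, 92.1]]
```

View pics/wrist_z.png

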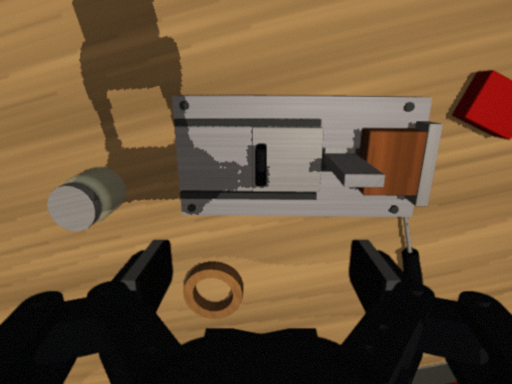

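View pics/side_z.png

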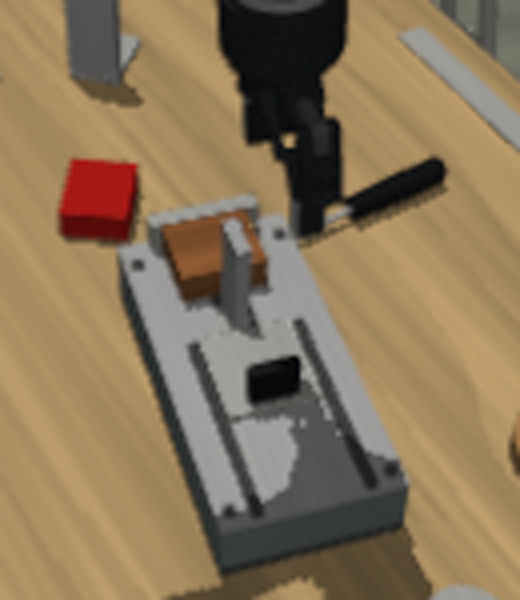

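View pics/scene_z.png

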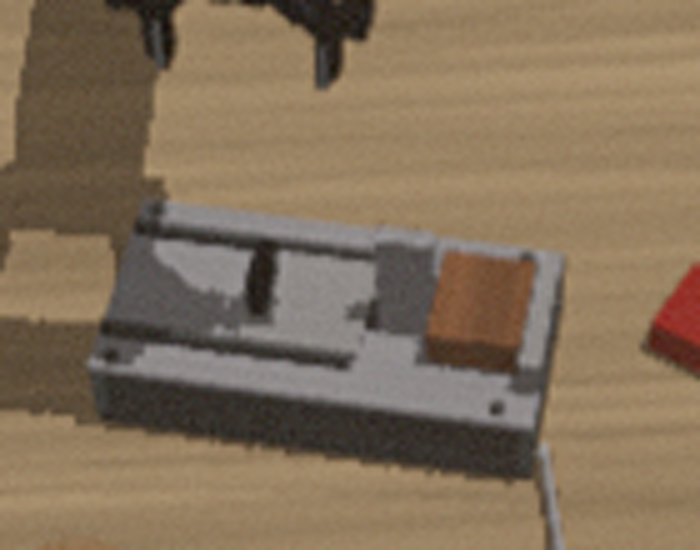

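```bash
python3 - <<'E'
from rig import viewer,env
import cv2,numpy as np
a=cv2.imread("pics/scene0.png");b=viewer.camera("scene")["image"]
d=cv2.absdiff(a,b).max(2)
for n,(u0,u1,v0,v1) in dict(jar=(128,156,180,215),roll=(156,193,235,268),driver=(262,284,215,278),red=(286,320,180,210)).items(): print(n,d[v0:v1,u0:u1].mean().round(2),(d[v0:v1,u0:u1]>40).sum())
print(env.sign_off())
E
```

```text
jar 9.8 82
roll 5.45 0
driver 5.82 0
red 6.03 0
the job is handed in; nothing more can be done
None
```

The job is done and handed in at about 31 s of the 72 s limit; no verdict was reported.

**What I did**
1. I gripped the gate's fin and slid the gate fully back.
2. I pushed the smallest hook stop over its toe on the bench. I then gripped it and eased the grip so it swung to about 65°, and fed it toe-first into the well.
3. I brought it upright with the toe under the robot-side lip and re-gripped it squarely. I lifted the foot to about 47.5 mm and slid it over the ledge until the block met the fence, where the push force rose to about 6 N.
4. I lowered the foot onto the ledge, let go, and slid the gate against its end stop.

**Last checks (fixture frame, mm)**

| Item | Measured | Expected |
|---|---|---|
| Block far face / fence face | y 100.5 / 100.9 | touching |
| Stop centre | y about 23 | 22 |
| Stop top | z 143 | 143 (foot on ledge) |
| Gate front edge | y -1.4 | -2 |
| Fin | y -69.6 | -70 |

- **Small offsets:** these y readings agree to within about 1 mm, which fits a small error in my estimate of the fixture's origin. The gripper was clear of everything at hand-in.
- **Bystanders:** the roll, the screwdriver and the red block look unchanged from the first picture. The jar's patch differs in 82 pixels; I put that down to the arm's shadow near it, but I did not re-measure its position. The gripper never came near it.

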